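# Change the bench caddy over from edging rolls to scrapers

### The arm

A 6-joint arm with a two-finger parallel gripper is mounted at the origin on the work surface. World frame = base frame: x ahead of the robot, y to its left, z up, the work surface at z = 0. Lengths are in m, angles in rad, forces in N, time in s.
With the tool pointing down it reaches from about 0.3 to 0.85 m from the base axis. Payload 5.4 kg.
Tool frame: the origin (TCP) lies midway between the tips of the shut fingers; the grasp point (between the pads) lies 19 mm behind it; z points along the fingers, y is the direction in which the jaws open and shut (so a half turn about z gives the same grasp; the last joint's range is limited). The gripper opens to 85 mm and grips with 20 to 120 N. Pads are 22 mm wide; open, the fingers measure 114 mm over their backs; the gripper's body (76 mm by 85 mm) begins 54 mm behind the grasp point. The pads swing forward as they close: fully open they stand 13 mm farther back than shut.
Start: joints at [1.093, 0.158, 1.597, -0, 1.386, -0.21], TCP at [0.152, 0.554, 0.195] pointing down, gripper open.
Joint ranges: [-2.91, 2.91], [-0.94, 2.29], [0.18, 2.7], [-1.29, 4.43], [0.17, 2.64], [-3, 3]. Speed limits (rad/s): [2.57, 2.57, 3.14, 3.14, 3.14, 3.14].

### API

Orientations are given as a unit quaternion [w, x, y, z].
In Python, from cell import arm gives the robot as it stands.
- The arm moves only by the tool carry_out, never from a script. Its argument "motion" is a list of rows, each a list of 4 numbers: the shift along the world's x, y, z scaled (see below), then the turn about the world's z scaled (see below). A call has 1 to 20 rows; each row shifts and turns the commanded pose from where the row before left it; what a row does not reach is not made up. The controller multiplies each number of a shift by 30 mm and each number of a turn by 8 degrees. A row lasts 1/10 s, in which the tool goes at most 50 mm and 8.59 degrees, less where a joint would pass 70% of its speed; a pose out of reach is approached as far as the arm can. A call with a number of a shift or a turn outside -1 to 1 is refused whole. A call with a gripper value outside its range is refused whole. "gripper" is the gripper's target within -1 to 1 (shut at 1, half-way at 0, fully open at -1), set as the call begins (left out, the last holds). The fingers move at their own pace and stop on an object; "newtons" is the grip in N (left out, the last holds). Time passes only in rows, so rows that do not move let the fingers close. It gives the time, the measured TCP pose, the force and the opening at its end, in the units of the state.
- arm.sense(): the state, without advancing time (a new reading comes with each control period).
- arm.get_image(name): name is "side" or "top"; returns (picture, depth): 480x640x3 uint8, red, green, blue; 480x640 float32, m along the optical axis (not along the pixel's ray), 0 where there is no reading.
- arm.get_calibration(name): a dict with "fx", "fy", "cx", "cy" (pixels), "rvec" (rotation vector, rad) and "tvec" (3), from world to camera coordinates, as OpenCV has them. Camera axes: x right, y down, z forward; pixel columns grow to the right and rows downward; lengths in m; the calibration is good to about 2 mm. A picture is of the moment at which its call begins. get_calibration takes no time and is no camera call.
- arm.finish_job(): hands the job in, once; it reports no verdict.
The state is a dict: "time_s": time; "q": joint angles; "qd": joint speeds; "joint_torque": joint torques, N m; "tcp_pos": TCP position; "eef_rot": TCP orientation; "wrist_force": force on the tool from outside, world axes, zero at the start; "wrist_torque": the same for the moment, N m; "grip_width": finger opening in m.
Only numpy, scipy, OpenCV 4.12 (cv2) and the standard library are available. Lean on these libraries where they do the work, as an engineer would, in place of code of your own. Each camera call takes 0.05 s, during which the arm holds its last target.

### The job

Press the keeper's spring button, slide the keeper until the button pops out through its other hole, then slide every roll of veneer edging off the caddy's spindle and lay it flat in the wooden tray, and push every scraper blade first and fully home into a slot of its own in the caddy's rack, handle on its rest. When that is done, press the button again and slide the keeper back until the button pops out through the first hole, so that the scrapers are locked in. Leave the glue bottle and the tin where they stand.

Things in the scene. Friction and masses are not known exactly. Their poses are not given: they have to be found in the camera images.
- caddy: Fixed plywood board 280 x 389 x 15 mm with rack, spindle and keeper. Frame: origin on the bench under the keeper's bar; x away from the robot towards the rack, y along the bar to the robot's left, z up. The board spans x -47..232, y -157..232. 'Caddy frame' below means (x, y, z) in mm in this frame.
- keeper (a joint): Metres the keeper has slid along caddy +y: 0 = closed (start), 0.036 = open; end stops at -0.003 and 0.039. Slides with about 2 N of friction while the button is inside the sleeve; locked while the button is out through a hole.
- button (a joint): Metres the spring button is pushed in: 0 = popped out through a hole, 0.005 = flush with the sleeve's outside, 0.007 = inside the sleeve between its holes. Spring force 3 N (out) to 7 N (inside). Pressed flush, for instance by pinching the sleeve across its two x sides with one finger on the button, its round nose dives under the hole's edge when the sleeve is slid with 8 to 15 N.
- button_tip (a point): Tip of the round steel button, 10 mm across, pointing along caddy +x, 5 mm proud of the sleeve when out, then at caddy frame (17, 90, 60). The button sits in the fixed bar and does not travel along y: the sleeve slides over it. The sleeve's two holes are 13 mm wide, 36 mm apart along y.
- keeper_mid (a point): Centre of the keeper's sleeve, caddy frame (0, 17, 60) when closed; moves with it. Aluminium sleeve 24 x 24 mm outside (x -12..12, z 48..72), y -125..160 when closed, around a fixed square bar along y, held by wooden brackets (36 mm in x, up to z 85) at y -147 and 222. Three pickets (12 mm wide, out to x 80, z 54..66) stand in front of the slots when closed, between them when open.
- keeper_arm (a point): Underside of the keeper's flat arm, near its far end; caddy frame (115, 137, 88) when closed; moves with it. The arm (12 mm wide, z 88..96, from the sleeve at x 0 out to x 124) lies over the rolls when closed and stands 12 mm clear of their side when open.
- spindle_top (a point): Top of the upright spindle, a steel post 20 mm thick; caddy frame (115, 125, 80). It rises 45 mm from a round wooden foot (48 mm across, top at z 35).
- slot0 (a point): Centre of the mouth of a slot, caddy frame (155, -105, 60). Slots are 48 mm wide, 11 mm high (z 55..66), 52 mm deep, run along caddy +x from the mouth, and are open on top between lips that cover 8 mm of each edge. Before each mouth a narrow rest (12 mm wide, x 95..155, top z 51) carries the handle. The rack spans x 155..220, y -140..70, top z 76.
- slot1 (a point): The same for the middle slot, caddy frame (155, -35, 60).
- slot2 (a point): The same for the slot nearest the spindle, caddy frame (155, 35, 60).
- tray: Fixed open wooden tray 200 (x) x 185 (y) mm outside, walls 6 mm thick and 35 mm high, floor 6 mm thick; origin at the centre of its underside.
- roll_low: Wound roll of veneer edging, 60 mm across, hole 32 mm, 20 mm high, 80 g; origin at the centre of its underside, z along its axis. Starts on the spindle's foot (underside 35 mm above the bench).
- roll_high: A second, equal roll on top of the first, when present (underside 55 mm above the bench at the start).
- scraper0: Scraper, 90 g, lying on the bench; may be absent. Wooden handle 70 x 18 x 18 mm, steel blade 50 long x 40 wide x 4 mm. Origin where blade meets handle, on the underside; x points to the blade's tip: handle at x -70..0, z 0..18, blade at x 0..50, z 7..11 mm. Centre of mass at x -10. Fully home: origin at caddy frame (155, slot's y, 51), x axis along caddy x.
- scraper1: Scraper, 90 g, lying on the bench; may be absent. Wooden handle 70 x 18 x 18 mm, steel blade 50 long x 40 wide x 4 mm. Origin where blade meets handle, on the underside; x points to the blade's tip: handle at x -70..0, z 0..18, blade at x 0..50, z 7..11 mm. Centre of mass at x -10. Fully home: origin at caddy frame (155, slot's y, 51), x axis along caddy x.
- scraper2: Scraper, 90 g, lying on the bench; may be absent. Wooden handle 70 x 18 x 18 mm, steel blade 50 long x 40 wide x 4 mm. Origin where blade meets handle, on the underside; x points to the blade's tip: handle at x -70..0, z 0..18, blade at x 0..50, z 7..11 mm. Centre of mass at x -10. Fully home: origin at caddy frame (155, slot's y, 51), x axis along caddy x.
- scraper0_tip (a point): Middle of that scraper's blade tip (50, 0, 9 mm in its frame).
- scraper1_tip (a point): Middle of that scraper's blade tip (50, 0, 9 mm in its frame).
- scraper2_tip (a point): Middle of that scraper's blade tip (50, 0, 9 mm in its frame).
- glue: Bystander: white glue bottle, 54 mm across, 130 mm high; origin at the centre of its underside.
- tin: Bystander: round tin, 72 mm across, 75 mm high; origin at the centre of its underside.
Not all that is in view belongs to the job. Leave any pink or purple look-alike of the scraper1 alone.

How it is judged:
By the outcome, as a careful person would: the job done as asked, in the order asked, and still so for the second after the job is handed in, with the robot touching nothing.
Of scraper0, scraper1, scraper2, roll_high only 3 to 4 are there at a start; the rules pass over those that are not, and their reading is None.
At some moment in a run one of scraper0, scraper1, scraper2 may be knocked a few centimetres aside while the robot is not near it.
Once in a run the grip may slacken for a moment while it holds something.
It also fails if it takes over 210 s, if anything falls off the work surface, if the arm or the gripper's body presses on something with over 40 N, if the wrist force passes 120 N, or if a joint passes its speed limit or range.

## Working session

There is one attempt and no reset: what is moved stays moved. The work goes in short steps, Python scripts to look and compute and a tool call to move; the robot and the scene stay as the last step left them, time stands still between calls to the robot, and variables do not carry over. Pictures are saved under pics/ and viewed, and the job is handed in when it is done.

Besides the shell and the picture viewer there is one more tool, called after "Emit:" as a command line: name --pt "numbers of a row" for each row, then --argument value for the rest. carry_out: Moves the arm, as the interface text tells. Shifts and turns lie within -1 to 1; 1 stands for 30 mm of shift or 8 degrees of turn. Its arguments: {"type":"object","properties":{"motion":{"type":"array"},"gripper":{"type":"number"},"newtons":{"type":"number"}},"required":["motion"]}

```bash
ls; mkdir -p pics
cat > h.py <<'E'
import numpy as np, cv2
from cell import arm
def cal(n):
    c=arm.get_calibration(n); K=np.array([[c['fx'],0,c['cx']],[0,c['fy'],c['cy']],[0,0,1]]); R,_=cv2.Rodrigues(np.array(c['rvec'],float)); return K,R,np.array(c['tvec'],float).reshape(3)
def grab(n,tag):
    im,d=arm.get_image(n); np.savez('pics/%s.npz'%tag,im=im,d=d); cv2.imwrite('pics/%s.png'%tag,im[:,:,::-1]); return im,d
def pw(n,u,v,z=None,d=None):
    K,R,t=cal(n); r=np.array([(u-K[0,2])/K[0,0],(v-K[1,2])/K[1,1],1.])
    if d is not None: c=r*d; return R.T@(c-t)
    o=-R.T@t; w=R.T@r; s=(z-o[2])/w[2]; return o+s*w
def proj(n,p):
    K,R,t=cal(n); c=R@np.asarray(p,float)+t; q=K@c; return q[:2]/q[2]
def cloud(n,d):
    K,R,t=cal(n); v,u=np.mgrid[0:480,0:640]; c=np.stack([(u-K[0,2])/K[0,0]*d,(v-K[1,2])/K[1,1]*d,d],-1); return (c-t)@R
def crop(tag,out,u0,v0,u1,v1,s):
    im=cv2.imread('pics/%s.png'%tag)[v0:v1,u0:u1]; cv2.imwrite('pics/%s.png'%out,cv2.resize(im,None,fx=s,fy=s,interpolation=cv2.INTER_CUBIC))
def st():
    s=arm.sense(); print({k:np.round(v,4) for k,v in s.items() if k in('time_s','q','tcp_pos','eef_rot','wrist_force','grip_width')})
E
python3 - <<'E'
from h import *
grab('top','t0');grab('side','s0');st()
for n in('top','side'):
    K,R,t=cal(n);print(n,K.round(1).tolist(),(-R.T@t).round(3),R.round(2).tolist())
E
```

```text
pics
{'time_s': np.float64(0.1), 'q': array([ 1.0929,  0.159 ,  1.5981, -0.    ,  1.3862, -0.2101]), 'tcp_pos': array([0.1519, 0.5539, 0.1942]), 'eef_rot': array([-3.000e-04,  1.335e-01,  9.910e-01, -8.000e-04]), 'wrist_force': array([ 0.5108, -0.6263, -0.228 ]), 'grip_width': np.float64(0.0854)}
top [[482.9, 0.0, 308.0], [0.0, 482.9, 243.4], [0.0, 0.0, 1.0]] [ 0.438 -0.118  1.21 ] [[0.01, -1.0, 0.01], [-1.0, -0.01, -0.06], [0.06, -0.01, -1.0]]
side [[503.1, 0.0, 319.3], [0.0, 503.1, 241.0], [0.0, 0.0, 1.0]] [ 0.488 -1.041  0.878] [[1.0, -0.05, 0.0], [-0.03, -0.64, -0.76], [0.04, 0.76, -0.65]]
```

View pics/t0.png

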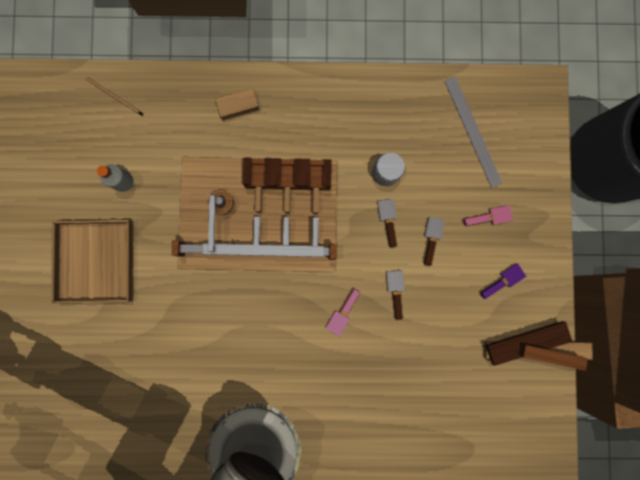

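View pics/s0.png

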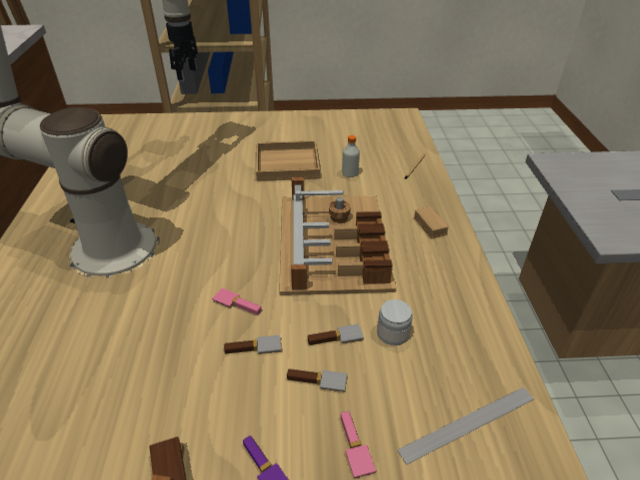

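Run:
```python
from h import *
crop('t0','t0a',165,145,345,280,4.4)
crop('s0','s0a',265,165,405,305,4.2)
crop('t0','t0b',320,180,530,345,3.8)
```

```text
(no output)
```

View pics/t0a.png

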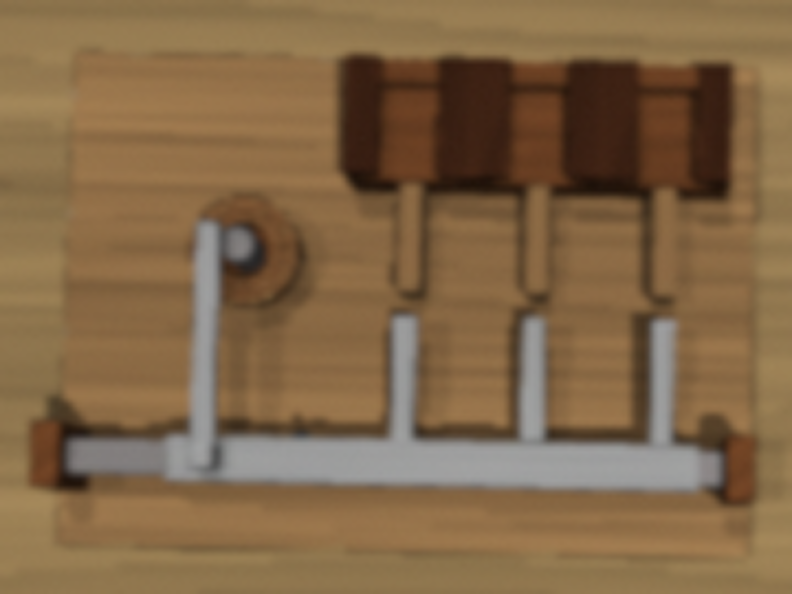

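View pics/s0a.png

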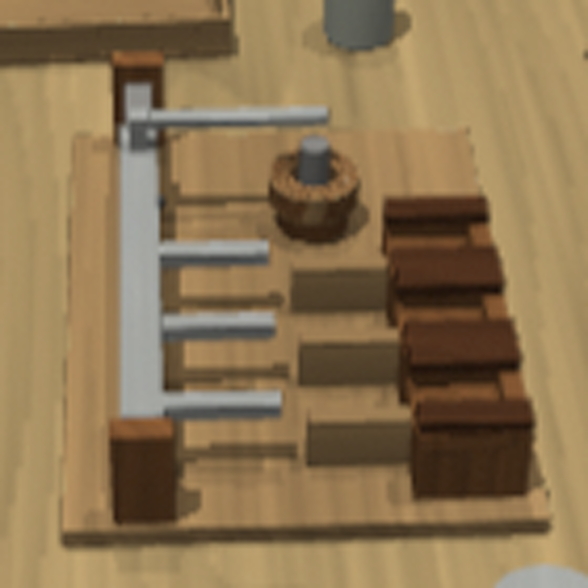

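View pics/t0b.png

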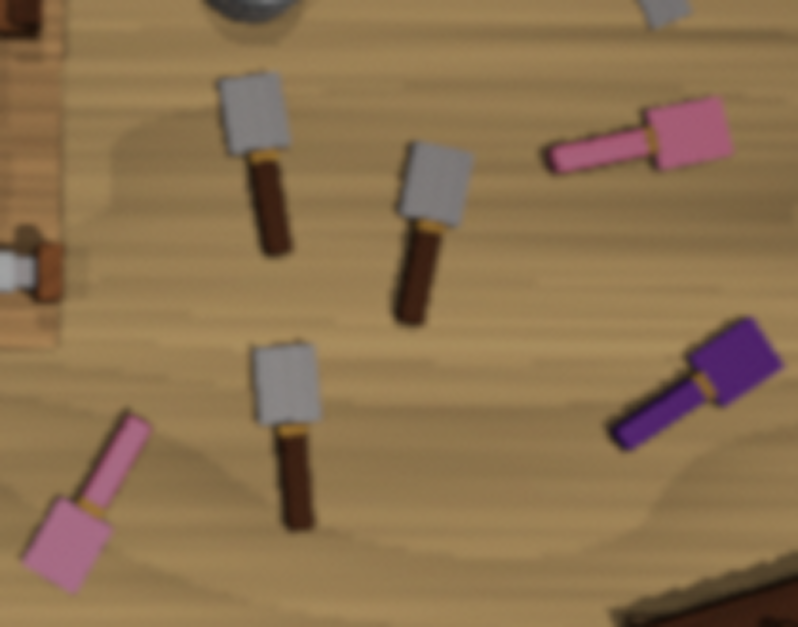

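```bash
cat >> h.py <<'E'
CAD=None
try:
    CAD=np.load('cad.npy')
except Exception: pass
def c2w(p,C=None):
    x,y,a=CAD if C is None else C
    p=np.asarray(p,float)/1000; c,s=np.cos(a),np.sin(a)
    return np.array([x+c*p[0]-s*p[1],y+s*p[0]+c*p[1],p[2]])
def w2c(p):
    x,y,a=CAD; c,s=np.cos(a),np.sin(a); d=np.asarray(p,float)[:2]-[x,y]
    return np.array([c*d[0]+s*d[1],-s*d[0]+c*d[1],p[2]])*1000
E
python3 - <<'E'
from h import *
from scipy.optimize import least_squares
T=[((76,52),(232,232,15)),((757,70),(232,-157,15)),((57,545),(-47,232,15)),((748,555),(-47,-157,15)),((240,243),(115,125,80)),((208,222),(124,137,96)),((403,314),(80,35,66)),((533,314),(80,-35,66)),((663,320),(80,-105,66))]
S=[((78,132),(-47,232,15)),((470,130),(232,232,15)),((65,532),(-47,-157,15)),((548,522),(232,-157,15)),((315,140),(115,125,80)),((281,404),(80,-105,60))]
def f(C,t=1,s=1):
    r=[]
    if t:
        for (u,v),p in T: r+=list(proj('top',c2w(p,C))-[165+u/4.4,145+v/4.4])
    if s:
        for (u,v),p in S: r+=list(proj('side',c2w(p,C))-[265+u/4.2,165+v/4.2])
    return np.array(r)
for k in((1,0),(0,1),(1,1)):
    o=least_squares(f,[.45,.03,0],args=k,loss='soft_l1');print(k,o.x.round(4),f(o.x,*k).round(1).tolist())
np.save('cad.npy',o.x)
import h; h.CAD=o.x
# depth checks
for n,tg in(('top','t0'),('side','s0')):
    d=np.load('pics/%s.npz'%tg)['d'];P=cloud(n,d)
    c,s=np.cos(o.x[2]),np.sin(o.x[2]);dx=P[...,0]-o.x[0];dy=P[...,1]-o.x[1]
    cx=1000*(c*dx+s*dy);cy=1000*(-s*dx+c*dy);z=P[...,2]*1000
    rr=np.hypot(cx-115,cy-125)
    m=(rr>17)&(rr<28)&(d>0)&(z>25)&(z<86);print(n,'roll z',np.percentile(z[m],[5,25,50,75,95]).round(1))
    m=(np.abs(cx)<9)&(cy>-110)&(cy<120)&(z>30);print('sleeve top',np.percentile(z[m],[10,50,90]).round(1))
    m=(abs(cx-190)<20)&(abs(cy)<8);print('rack',np.median(z[m]))
E
```

```text
(1, 0) [ 0.4883 -0.043  -0.0118] [-0.7, -0.1, 0.2, -0.8, -0.3, -0.3, 0.4, 0.5, -1.0, 0.0, 0.0, -0.2, 0.5, 0.2, 0.4, 0.8, 0.2, 0.0]
(0, 1) [ 0.4908 -0.0446 -0.0237] [-0.4, 0.3, 0.0, -0.7, -1.3, -0.4, 0.7, -0.3, 0.7, 0.6, -0.0, 0.3]
(1, 1) [ 0.4891 -0.0432 -0.0148] [-0.3, -0.7, 0.5, -0.9, -0.2, -0.9, 0.5, 0.3, -0.7, -0.5, 0.3, -0.7, 0.7, -0.2, 0.6, 0.5, 0.4, -0.2, -1.6, 0.1, -1.4, -1.3, -1.4, -0.6, 0.3, -1.4, -0.4, 0.1, -0.4, -0.2]
top roll z [43.7 53.4 55.  56.6 58.7]
sleeve top [69.4 72.1 74.6]
rack 75.83524938721582
side roll z [27.6 42.8 53.5 55.9 58. ]
sleeve top [70.4 72.5 74.5]
rack 75.5627382048679
```

Run:
```python
from h import *
np.save('cad.npy',np.array([.4887,-.043,-.0135]))
import h; h.CAD=np.array([.4887,-.043,-.0135])
print('btn',c2w((0,90,41)),'spindle',c2w((115,125,37)))
for i in range(3): print('slot',i,c2w((155,[-105,-35,35][i],51)))
print('glue',pw('top',104,172,z=.13),pw('side',351,175,z=0),'tin',pw('top',390,168,z=.075))
d=np.load('pics/t0.npz')['d']
print('tray',[pw('top',u,v,z=.035).round(3) for u,v in((54,220),(132,220),(54,300),(132,300))])
# scrapers: crop b coords
f=lambda U,V,z:pw('top',320+U/3.8,180+V/3.8,z=z)
for n,tip,butt in(('A',(251,75),(277,250)),('B',(442,147),(409,320)),('C',(284,345),(298,526))):
    a=f(*tip,.011);b=f(*butt,.018);print(n,a.round(3),b.round(3),'len',np.linalg.norm((a-b)[:2]),'yaw',np.degrees(np.arctan2(a[1]-b[1],a[0]-b[0])))
```

```text
btn [0.48991496 0.0469918  0.041     ] spindle [0.60537697 0.08043616 0.037     ]
slot 0 [ 0.64226842 -0.15008287  0.051     ]
slot 1 [ 0.64321339 -0.08008925  0.051     ]
slot 2 [ 0.64415836 -0.01009563  0.051     ]
glue [0.65902603 0.33018229 0.13      ] [0.66537516 0.31940004 0.        ] tin [ 0.68659874 -0.32434036  0.075     ]
tray [array([0.559, 0.487, 0.035]), array([0.561, 0.298, 0.035]), array([0.366, 0.479, 0.035]), array([0.367, 0.292, 0.035])]
A [ 0.62  -0.326  0.011] [ 0.504 -0.341  0.018] len 0.11682112144471847 yaw 7.644342604339821
B [ 0.574 -0.452  0.011] [ 0.459 -0.427  0.018] len 0.11670515252611537 yaw -12.071795945091544
C [ 0.443 -0.347  0.011] [ 0.326 -0.354  0.018] len 0.1169599938601768 yaw 3.6152656191228947
```

Emit:
carry_out --pt "0.663 -0.994 0 -0.554" --pt "0.663 -0.994 0 -0.554" --pt "0.663 -0.994 0 -0.554" --pt "0.663 -0.994 0 -0.554" --pt "0.663 -0.994 0 -0.554" --pt "0.663 -0.994 0 -0.554" --pt "0.663 -0.994 0 -0.554" --pt "0.663 -0.994 0 -0.554" --pt "0.663 -0.994 0 -0.554" --pt "0.663 -0.994 0 -0.554" --pt "0.663 -0.994 0 -0.554" --pt "0.663 -0.994 0 -0.554" --pt "0.663 -0.994 0 -0.554" --pt "0.663 -0.994 0 -0.554" --pt "0.663 -0.994 0 -0.554" --pt "0.663 -0.994 0 -0.554" --pt "0.663 -0.994 0 -0.554" --pt "0 0 0 0" --pt "0 0 0 0" --gripper -1 --newtons 40

```text
time_s: 2.0
tcp_pos: [0.4899, 0.0473, 0.1945]
eef_rot: [-0.001, 0.712, 0.703, -0.0]
wrist_force: [-0.1, 0.6, -1.0]
grip_width: 0.0855
```

```bash
cat >> h.py <<'E'
def pose():
    s=arm.sense(); w,x,y,z=s['eef_rot']
    yj=np.array([2*(x*y-w*z),1-2*(x*x+z*z)]); zj=np.array([2*(x*z+w*y),2*(y*z-w*x),1-2*(x*x+y*y)])
    print('t',round(s['time_s'],1),'tcp',np.round(s['tcp_pos'],4),'jawyaw',round(np.degrees(np.arctan2(yj[1],yj[0])),2),'zax',zj.round(3),'F',np.round(s['wrist_force'],1),'w',round(s['grip_width'],4),'q6',round(s['q'][5],2),'cad',w2c(s['tcp_pos']).round(1)); return s
E
python3 -c "
from h import *
pose()"
```

```text
t 2.0 tcp [0.4899 0.0473 0.1945] jawyaw -0.73 zax [-0.001  0.001 -1.   ] F [-0.1  0.6 -1. ] w 0.0855 q6 -0.14 cad [  0.   90.3 194.5]
```

Emit:
carry_out --pt "0 0 -0.85 0" --pt "0 0 -0.85 0" --pt "0 0 -0.85 0" --pt "0 0 -0.85 0" --pt "0 0 -0.85 0" --pt "0 0 -0.85 0" --pt "0 0 0 0" --pt "0 0 0 0"

```text
time_s: 2.8
tcp_pos: [0.4897, 0.0484, 0.0424]
eef_rot: [-0.0, 0.711, 0.703, -0.0]
wrist_force: [-0.7, -0.6, 0.8]
grip_width: 0.0855
```

```bash
python3 -c "
from h import *
pose(); grab('side','s1'); grab('top','t1'); crop('s1','s1a',255,140,405,290,4);crop('t1','t1a',165,145,345,280,4.4)"
```

```text
t 2.8 tcp [0.4897 0.0484 0.0424] jawyaw -0.6 zax [-0.001  0.    -1.   ] F [-0.7 -0.6  0.8] w 0.0855 q6 -0.14 cad [-0.2 91.5 42.4]
```

View pics/s1a.png

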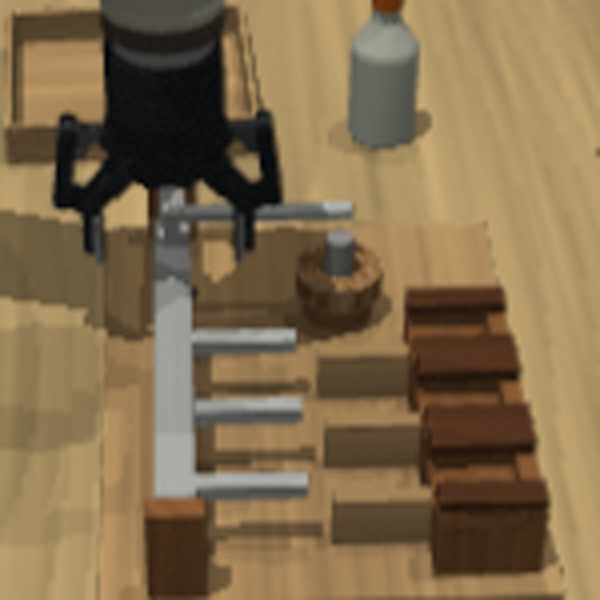

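View pics/t1a.png

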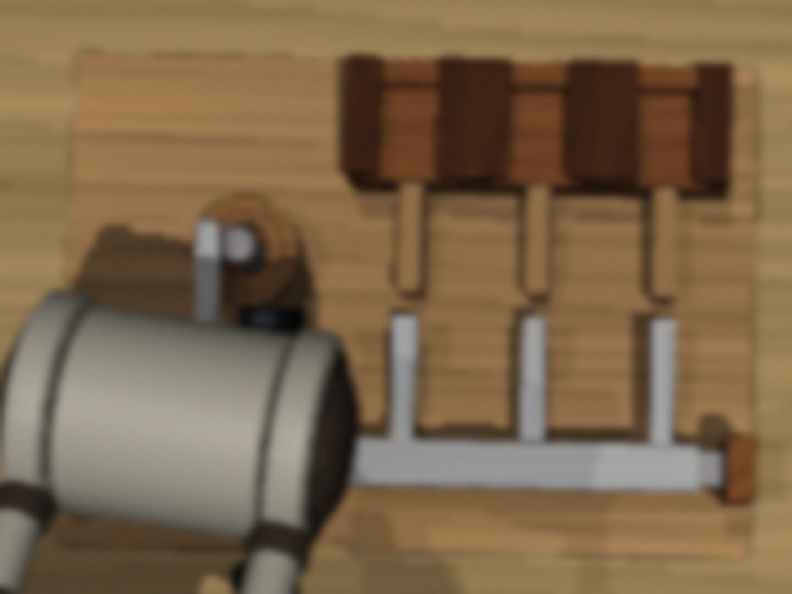

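```bash
python3 -c "
from h import *
for p in((17,90,60),(42,91.5,54),(46,91,44),(115,125,80)):
    u=proj('side',c2w(p));print(p,u.round(1),((u-[255,140])*4).round(0))"
```

```text
(17, 90, 60) [303.8 212.7] [195. 291.]
(42, 91.5, 54) [313.1 213.9] [232. 296.]
(46, 91, 44) [314.6 217. ] [238. 308.]
(115, 125, 80) [339.3 198.3] [337. 233.]
```

```bash
python3 -c "
from h import *
d=np.load('pics/s1.npz')['d'];P=cloud('side',d)
for U in(90,95,243,248,262):
  for V in(175,200,220,235,250,256,262):
    u,v=round(255+U/4),round(140+V/4); print(U,V,w2c(P[v,u]).round(0),end=' ')
  print()"
```

```text
90 175 [-48. 103. 146.] 90 200 [-48.  80. 142.] 90 220 [-49.  80. 127.] 90 235 [-50.  85. 110.] 90 250 [-51.  88.  99.] 90 256 [-59. 219.  -2.] 90 262 [-58. 206.  -0.] 
95 175 [-46.  98. 149.] 95 200 [-45.  77. 144.] 95 220 [-46.  83. 125.] 95 235 [-47.  82. 113.] 95 250 [-48.  82. 103.] 95 256 [-48.  78. 100.] 95 262 [-55. 205.   0.] 
243 175 [ 50.  95. 148.] 243 200 [  13. -997.  878.] 243 220 [ 50.  87. 119.] 243 235 [ 50.  85. 108.] 243 250 [ 54. 196.  18.] 243 256 [ 53. 188.  17.] 243 262 [ 53. 185.  12.] 
248 175 [ 53. 102. 144.] 248 200 [ 52.  80. 140.] 248 220 [ 52.  85. 120.] 248 235 [ 52.  85. 108.] 248 250 [ 57. 201.  15.] 248 256 [ 56. 189.  16.] 248 262 [ 56. 180.  16.] 
262 175 [ 61.  99. 145.] 262 200 [ 60.  82. 138.] 262 220 [ 68. 259.  -1.] 262 235 [ 66. 212.  17.] 262 250 [ 65. 198.  16.] 262 256 [ 65. 191.  15.] 262 262 [ 65. 183.  13.]
```

```bash
python3 -c "
from h import *
pose(); grab('side','s2'); crop('s2','s2a',255,140,405,290,4);pose()
d=np.load('pics/s2.npz')['d'];P=cloud('side',d)
for U in(175,):
  for V in range(100,260,8):
    u,v=round(255+U/4),round(140+V/4); print(U,V,w2c(P[v,u]).round(0),end=' ')
"
```

```text
t 2.9 tcp [0.4915 0.0478 0.0438] jawyaw -0.63 zax [ 0.003 -0.    -1.   ] F [0.1 0.5 1.1] w 0.0851 q6 -0.14 cad [ 1.5 90.9 43.8]
t 3.0 tcp [0.4916 0.0477 0.0439] jawyaw -0.65 zax [ 0.003 -0.    -1.   ] F [-0.7 -0.4  0.8] w 0.0853 q6 -0.14 cad [ 1.7 90.7 43.9]
175 100 [  8.  53. 232.] 175 108 [  8.  55. 225.] 175 116 [  7.  54. 220.] 175 124 [  7.  53. 215.] 175 132 [  7.  78. 194.] 175 140 [  7.  82. 186.] 175 148 [  7.  79. 181.] 175 156 [  7.  81. 174.] 175 164 [  7.  77. 171.] 175 172 [  6.  79. 163.] 175 180 [  6.  77. 158.] 175 188 [  5. 202.  68.] 175 196 [  5. 190.  69.] 175 204 [  5. 139.  97.] 175 212 [  5. 135.  94.] 175 220 [  5. 129.  91.] 175 228 [  5. 132.  83.] 175 236 [  5. 134.  74.] 175 244 [  5. 130.  70.] 175 252 [  5. 118.  72.]
```

View pics/s2a.png

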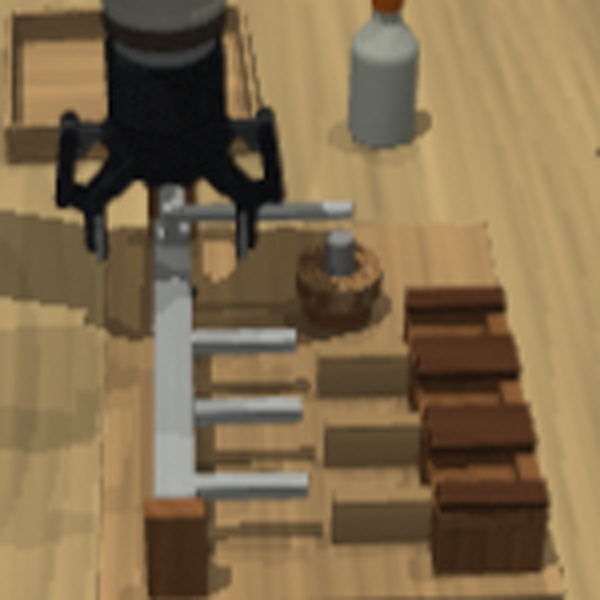

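```bash
python3 -c "
from h import *
print(proj('side',(.1519,.5539,.1942)),proj('side',(.1519,.5539,.2072)),proj('side',(.1519,.5539,.2672)))
crop('s0','s0b',140,0,240,120,6)
d=np.load('pics/s0.npz')['d'];P=cloud('side',d)
for u in range(165,200,3): print(u,[P[v,u].round(3).tolist() for v in(60,66,70,74,78)])
"
```

```text
[189.63377591  89.75423312] [188.97840212  85.92064836] [185.86434988  67.70511495]
165 [[-0.346, 2.315, -0.353], [-0.354, 2.316, -0.393], [-0.366, 2.34, -0.43], [-0.033, 1.009, 0.068], [-0.034, 1.002, 0.054]]
168 [[-0.328, 2.321, -0.356], [-0.34, 2.337, -0.402], [-0.337, 2.306, -0.417], [-0.353, 2.35, -0.461], [-0.353, 2.325, -0.479]]
171 [[0.125, 0.489, 0.316], [0.124, 0.481, 0.301], [-0.324, 2.331, -0.427], [-0.33, 2.337, -0.457], [-0.335, 2.336, -0.484]]
174 [[0.136, 0.483, 0.318], [0.133, 0.48, 0.301], [-0.302, 2.323, -0.424], [-0.31, 2.337, -0.457], [-0.315, 2.337, -0.485]]
177 [[0.145, 0.48, 0.319], [0.142, 0.48, 0.301], [0.135, 0.501, 0.281], [0.135, 0.493, 0.271], [-0.291, 2.321, -0.479]]
180 [[0.147, 0.513, 0.307], [0.146, 0.504, 0.292], [0.145, 0.496, 0.282], [0.143, 0.494, 0.271], [0.142, 0.491, 0.26]]
183 [[0.155, 0.515, 0.306], [0.019, 1.132, 0.054], [0.151, 0.511, 0.277], [0.15, 0.504, 0.267], [0.148, 0.503, 0.254]]
186 [[0.036, 1.132, 0.079], [0.03, 1.141, 0.05], [0.029, 1.132, 0.036], [0.027, 1.128, 0.02], [0.022, 1.137, -0.002]]
189 [[0.156, 0.604, 0.273], [0.153, 0.599, 0.255], [0.042, 1.132, 0.036], [0.04, 1.129, 0.019], [0.034, 1.141, -0.004]]
192 [[0.167, 0.593, 0.277], [0.163, 0.599, 0.255], [0.054, 1.136, 0.034], [0.05, 1.141, 0.014], [0.047, 1.142, -0.004]]
195 [[0.177, 0.593, 0.277], [0.172, 0.601, 0.254], [0.06, 1.172, 0.019], [0.06, 1.158, 0.007], [0.061, 1.138, -0.003]]
198 [[0.058, 1.29, 0.02], [0.061, 1.252, 0.007], [0.057, 1.255, -0.013], [0.059, 1.232, -0.022], [0.056, 1.234, -0.042]]
```

View pics/s0b.png

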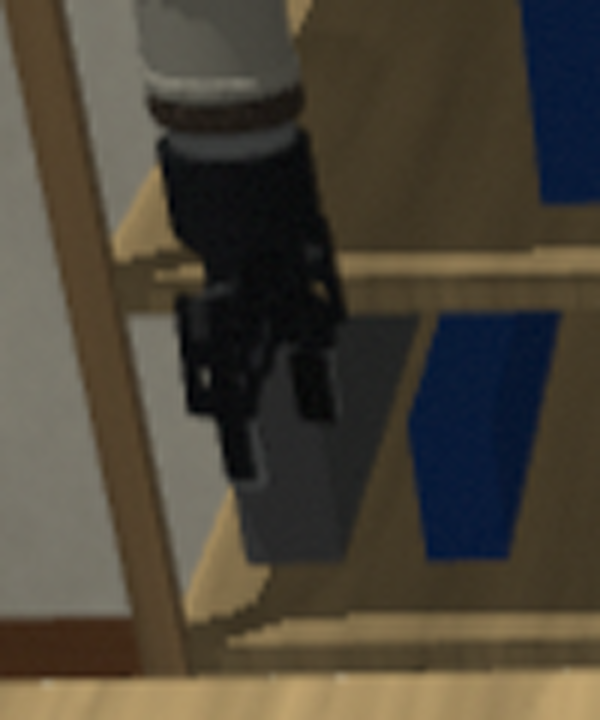

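Emit:
carry_out --pt "0 0 0 0" --pt "0 0 0 0" --pt "0 0 0 0" --pt "0 0 0 0" --pt "0 0 0 0" --pt "0 0 0 0" --pt "0 0 0 0" --gripper 1 --newtons 30

```text
time_s: 3.65
tcp_pos: [0.4902, 0.0475, 0.042]
eef_rot: [-0.0, 0.711, 0.703, -0.0]
wrist_force: [0.5, -0.2, 0.3]
grip_width: 0.0001
```

```bash
python3 -c "
from h import *
pose(); grab('side','s3'); crop('s3','s3a',255,140,405,290,4);pose()"
```

```text
t 3.6 tcp [0.4902 0.0475 0.042 ] jawyaw -0.69 zax [-0.  0. -1.] F [ 0.5 -0.2  0.3] w 0.0001 q6 -0.14 cad [ 0.3 90.5 42. ]
t 3.7 tcp [0.4902 0.0475 0.0421] jawyaw -0.69 zax [-0.  0. -1.] F [ 1.1 -1.   0.8] w -0.0003 q6 -0.14 cad [ 0.3 90.5 42.1]
```

View pics/s3a.png

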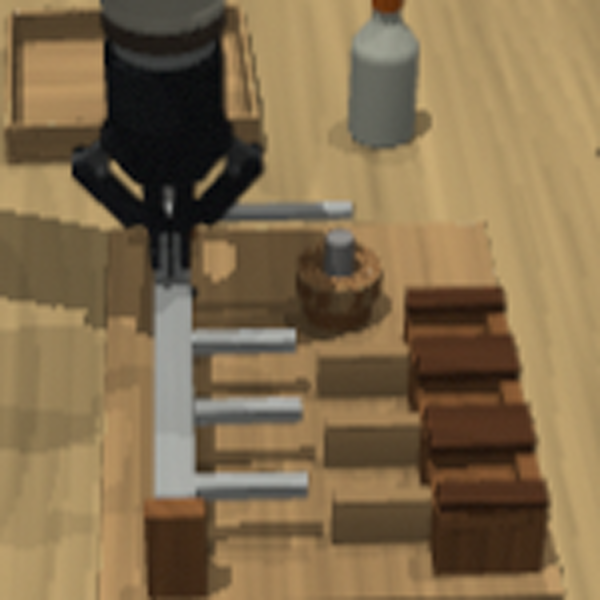

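```bash
python3 -c "
from h import *
d=np.load('pics/s3.npz')['d'];P=cloud('side',d)
for U in(158,164,170,176,182):
  for V in(210,230,250,260,268,274,278,282,286,290):
    u,v=round(255+U/4),round(140+V/4); print(U,V,w2c(P[v,u]).round(0),end=' ')
  print()
crop('s3','s3b',280,180,320,225,13)
for z in(42,75,80,85,90): print(z,(proj('side',c2w((0.3,79.5,z)))-[280,180])*13,(proj('side',c2w((0.3,101.5,z)))-[280,180])*13)
"
```

```text
158 210 [ -7.  81. 134.] 158 230 [ -8.  86. 112.] 158 250 [ -8.  83. 101.] 158 260 [-9. 86. 89.] 158 268 [ -9. 102.  71.] 158 274 [-9. 97. 72.] 158 278 [-9. 84. 74.] 158 282 [-9. 84. 74.] 158 286 [-9. 77. 73.] 158 290 [-9. 77. 73.] 
164 210 [ -2.  93. 126.] 164 230 [ -3.  80. 116.] 164 250 [ -3.  77. 105.] 164 260 [-3. 81. 93.] 164 268 [-3. 79. 88.] 164 274 [-3. 80. 84.] 164 278 [-4. 87. 72.] 164 282 [-4. 87. 72.] 164 286 [-4. 76. 73.] 164 290 [-4. 76. 73.] 
170 210 [  3.  92. 126.] 170 230 [  3.  78. 117.] 170 250 [  2.  77. 105.] 170 260 [ 2. 76. 96.] 170 268 [ 2. 78. 88.] 170 274 [ 2. 78. 85.] 170 278 [ 2. 86. 72.] 170 282 [ 2. 86. 72.] 170 286 [ 2. 79. 71.] 170 290 [ 2. 79. 71.] 
176 210 [  6.  79. 135.] 176 230 [  5.  81. 115.] 176 250 [  5.  80. 103.] 176 260 [ 5. 81. 93.] 176 268 [ 5. 80. 87.] 176 274 [ 5. 77. 86.] 176 278 [ 4. 85. 73.] 176 282 [ 4. 85. 73.] 176 286 [ 4. 81. 70.] 176 290 [ 4. 81. 70.] 
182 210 [  8.  77. 137.] 182 230 [  8.  82. 115.] 182 250 [  8.  85. 100.] 182 260 [ 7. 82. 92.] 182 268 [  7. 100.  72.] 182 274 [ 7. 93. 74.] 182 278 [ 7. 87. 71.] 182 282 [ 7. 87. 71.] 182 286 [ 7. 76. 73.] 182 290 [ 7. 76. 73.] 
42 [231.56421114 526.66871718] [230.72822261 462.58416757]
75 [227.52114642 399.31205413] [226.72210833 335.79899663]
80 [226.89732468 379.66165024] [226.10412605 316.2411447 ]
85 [226.27048453 359.9161664 ] [225.48319081 296.58983818]
90 [225.64060402 340.07491086] [224.85928142 276.84440562]
```

View pics/s3b.png

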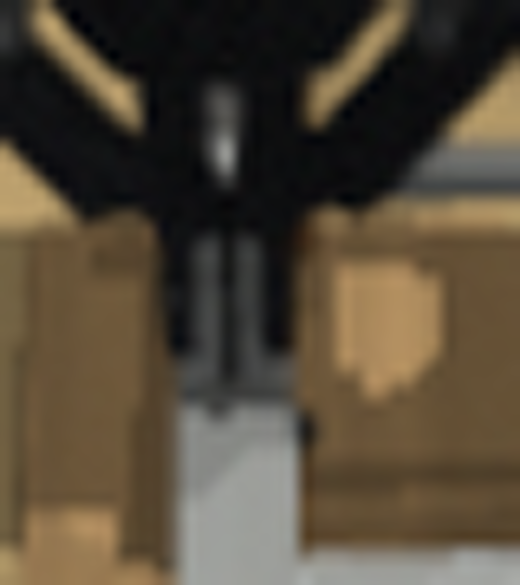

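Emit:
carry_out --pt "0 0 0 0" --pt "0 0 0 0" --pt "0 0 0 0" --pt "0 0 0 0" --pt "0 0 0 0" --pt "0 0 0 0" --pt "0 0 -0.5 0" --pt "0 0 -0.5 0" --pt "0 0 -0.43 0" --pt "0 0 0 0" --pt "0 0 0 0" --pt "0 0 0 0" --gripper -1

```text
time_s: 4.9
tcp_pos: [0.491, 0.0474, -0.0001]
eef_rot: [0.001, 0.711, 0.703, 0.0]
wrist_force: [-0.0, 0.6, 0.1]
grip_width: 0.0855
```

```bash
python3 -c "
from h import *
pose(); grab('side','s4'); crop('s4','s4a',255,140,405,290,4);pose()"
```

```text
t 4.9 tcp [ 4.91e-01  4.74e-02 -1.00e-04] jawyaw -0.69 zax [ 0.001 -0.    -1.   ] F [-0.   0.6  0.1] w 0.0855 q6 -0.14 cad [ 1.1 90.5 -0.1]
t 5.0 tcp [0.4911 0.0474 0.    ] jawyaw -0.69 zax [ 0.002 -0.    -1.   ] F [ 0.9 -0.4  0.1] w 0.0855 q6 -0.14 cad [ 1.2 90.5  0. ]
```

View pics/s4a.png

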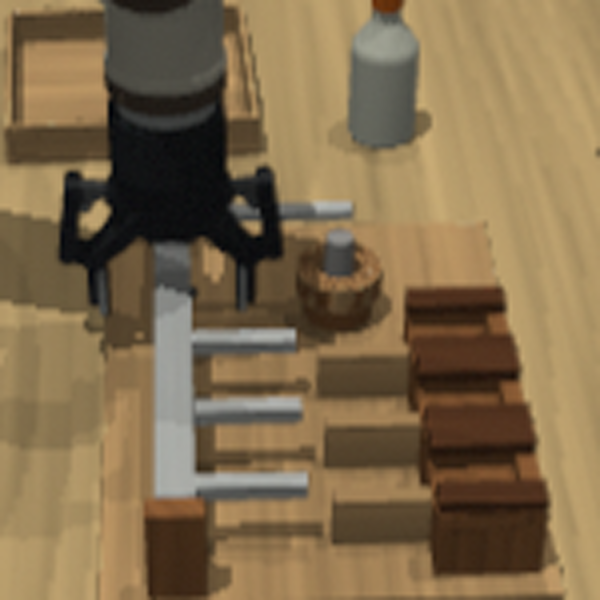

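Emit:
carry_out --pt "0 0 0 0" --pt "0 0 0 0" --pt "0 0 0 0" --pt "0 0 0 0" --pt "0 0 0 0" --pt "0 0 0 0" --pt "0 0 0 0" --pt "0 0 0 0" --gripper 1 --newtons 40

```text
time_s: 5.75
tcp_pos: [0.4911, 0.0475, -0.0001]
eef_rot: [0.001, 0.711, 0.703, 0.001]
wrist_force: [-1.0, 0.6, 5.9]
grip_width: 0.0233
```

```bash
python3 -c "
from h import *
pose(); grab('side','s5'); crop('s5','s5a',255,140,405,290,4);pose()"
```

```text
t 5.8 tcp [ 4.911e-01  4.750e-02 -1.000e-04] jawyaw -0.69 zax [ 0.002 -0.    -1.   ] F [-1.   0.6  5.9] w 0.0233 q6 -0.14 cad [ 1.2 90.5 -0.1]
t 5.8 tcp [ 4.911e-01  4.750e-02 -1.000e-04] jawyaw -0.69 zax [ 0.002 -0.    -1.   ] F [-0.6 -0.1  5.4] w 0.0231 q6 -0.14 cad [ 1.2 90.5 -0.1]
```

View pics/s5a.png

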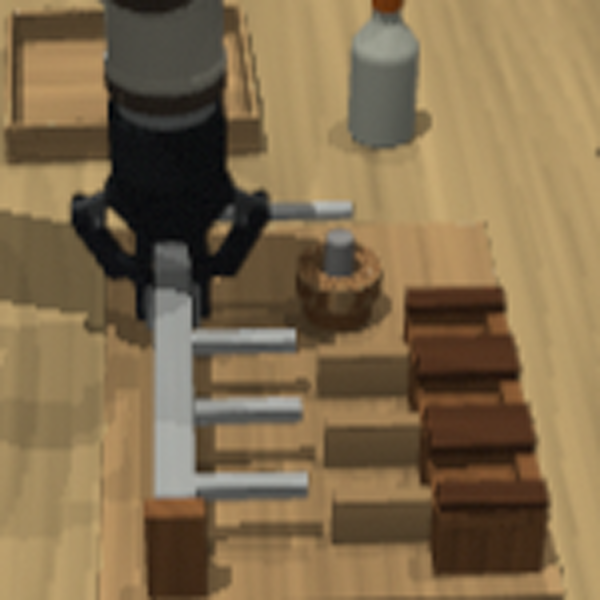

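Emit:
carry_out --pt "0 0.1 0 0" --pt "0 0.1 0 0" --pt "0 0.1 0 0" --pt "0 0.1 0 0" --pt "0 0.1 0 0" --pt "0 0.1 0 0" --pt "0 0 0 0"

```text
time_s: 6.5
tcp_pos: [0.4914, 0.0651, -0.0001]
eef_rot: [0.001, 0.711, 0.703, 0.001]
wrist_force: [0.5, -1.1, 5.2]
grip_width: 0.0233
```

```bash
python3 -c "
from h import *
pose()"
```

```text
t 6.5 tcp [ 4.914e-01  6.510e-02 -1.000e-04] jawyaw -0.69 zax [ 0.002 -0.001 -1.   ] F [ 0.5 -1.1  5.2] w 0.0233 q6 -0.1 cad [ 1.300e+00  1.082e+02 -1.000e-01]
```

Emit:
carry_out --pt "0 0.1 0 0" --pt "0 0.1 0 0" --pt "0 0.1 0 0" --pt "0 0.1 0 0" --pt "0 0.1 0 0" --pt "0 0.1 0 0" --pt "0 0 0 0" --pt "0 0 0 0" --pt "0 0 0 0"

```text
time_s: 7.4
tcp_pos: [0.4916, 0.0838, -0.0001]
eef_rot: [0.001, 0.711, 0.703, 0.001]
wrist_force: [3.1, 0.2, 5.1]
grip_width: 0.0237
```

```bash
python3 -c "
from h import *
pose(); grab('side','s6'); crop('s6','s6a',255,140,405,290,4)"
```

```text
t 7.4 tcp [ 4.916e-01  8.380e-02 -1.000e-04] jawyaw -0.69 zax [ 0.003  0.    -1.   ] F [3.1 0.2 5.1] w 0.0237 q6 -0.06 cad [ 1.200e+00  1.268e+02 -1.000e-01]
```

View pics/s6a.png

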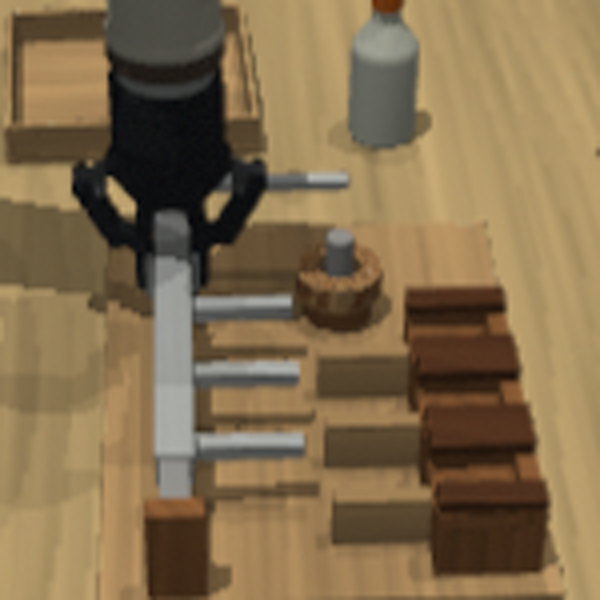

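Emit:
carry_out --pt "0 0 0 0" --pt "0 0 0 0" --pt "0 0 0 0" --pt "0 0 0 0" --pt "0 0 0 0" --pt "0 0 0.8 0" --pt "0 0 0.8 0" --pt "0 0 0.8 0" --pt "0 0 0.8 0" --pt "0 0 0 0" --gripper -1

```text
time_s: 8.45
tcp_pos: [0.4931, 0.0834, 0.0988]
eef_rot: [0.003, 0.711, 0.703, 0.002]
wrist_force: [0.6, 0.4, -0.3]
grip_width: 0.0856
```

```bash
python3 -c "
from h import *
pose(); grab('side','s7'); crop('s7','s7a',275,180,325,230,12)
u=proj('side',c2w((17,90,60)));print((u-[275,180])*12)
for y in(35,-35,-105): print((proj('side',c2w((80,y+36,60)))-[275,180])*12)"
```

```text
t 8.4 tcp [0.4931 0.0834 0.0988] jawyaw -0.68 zax [ 0.007 -0.    -1.   ] F [ 0.6  0.4 -0.3] w 0.0856 q6 -0.06 cad [  2.7 126.5  98.8]
[345.67102251 392.54013409]
[629.91235701 437.48739256]
[647.26516101 636.18668881]
[666.11570966 852.03599786]
```

View pics/s7a.png

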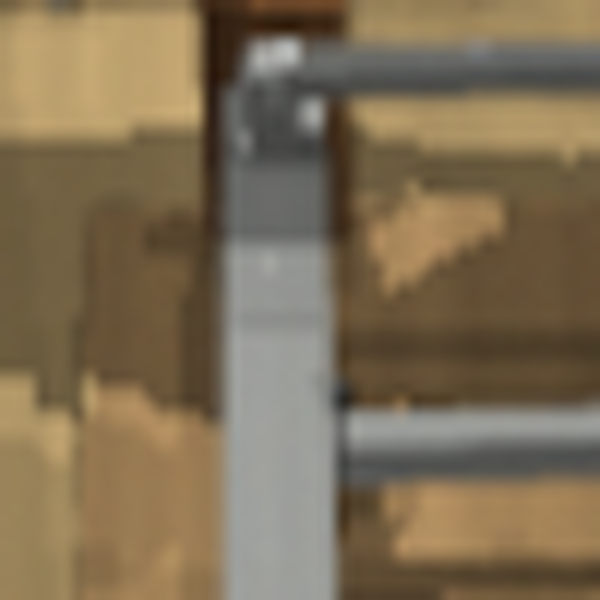

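Emit:
carry_out --pt "0.94 -0.025 0 0" --pt "0.94 -0.025 0 0" --pt "0.94 -0.025 0 0" --pt "0.94 -0.025 0 0" --pt "0 0 0 0" --pt "0 0 -0.8 0" --pt "0 0 -0.8 0" --pt "0 0 -0.8 0" --pt "0 0 0 0" --pt "0 0 0 0"

```text
time_s: 9.5
tcp_pos: [0.6017, 0.0807, 0.0224]
eef_rot: [-0.001, 0.711, 0.703, -0.001]
wrist_force: [0.2, -0.2, 0.4]
grip_width: 0.085
```

```bash
python3 -c "
from h import *
pose(); grab('side','s8'); crop('s8','s8a',255,140,405,290,4)"
```

```text
t 9.5 tcp [0.6017 0.0807 0.0224] jawyaw -0.68 zax [-0.003  0.    -1.   ] F [ 0.2 -0.2  0.4] w 0.085 q6 -0.05 cad [111.3 125.2  22.4]
```

View pics/s8a.png

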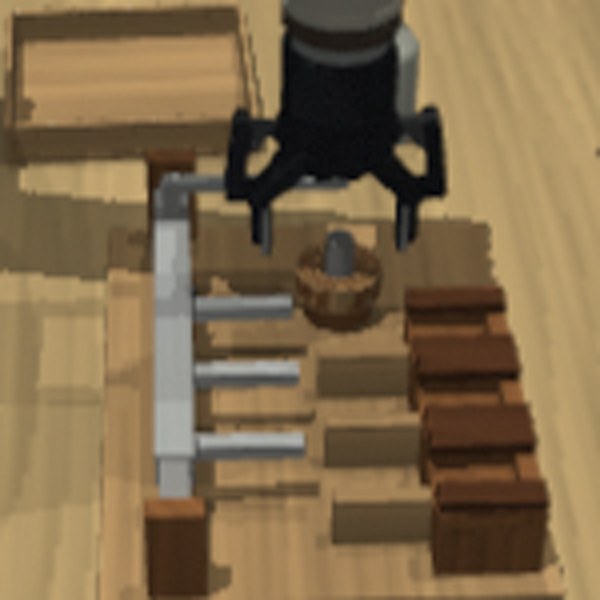

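Emit:
carry_out --pt "0.1 0 -0.5 0" --pt "0 0 -0.5 0" --pt "0 0 -0.05 0" --pt "0 0 0 0" --pt "0 0 0 0" --pt "0 0 0 0"

```text
time_s: 10.15
tcp_pos: [0.6066, 0.0805, -0.0077]
eef_rot: [0.0, 0.711, 0.703, 0.0]
wrist_force: [-0.3, 0.2, -1.1]
grip_width: 0.0857
```

```bash
python3 -c "
from h import *
pose(); grab('side','s9'); crop('s9','s9a',255,140,405,290,4)"
```

```text
t 10.2 tcp [ 0.6066  0.0805 -0.0077] jawyaw -0.69 zax [ 0.001 -0.    -1.   ] F [-0.3  0.2 -1.1] w 0.0857 q6 -0.05 cad [116.3 125.1  -7.7]
```

View pics/s9a.png

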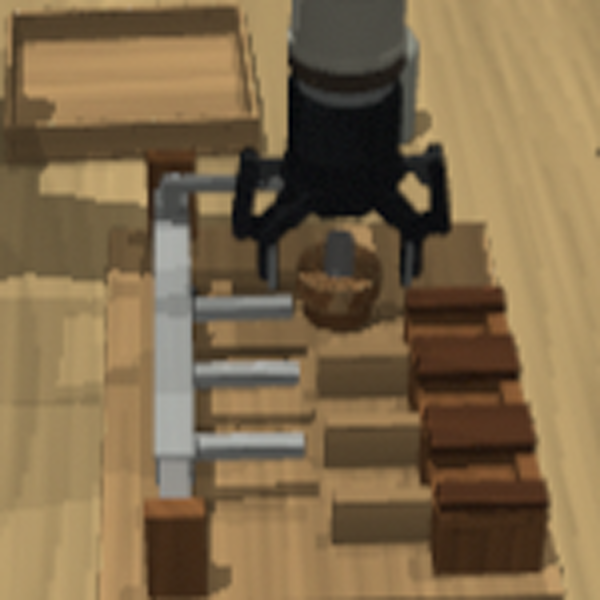

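Emit:
carry_out --pt "0 0 -0.15 0" --pt "0 0 0 0" --pt "0 0 0 0" --pt "0 0 0 0" --pt "0 0 0 0" --pt "0 0 0 0" --pt "0 0 0 0" --pt "0 0 0 0" --gripper 1 --newtons 30

```text
time_s: 11.0
tcp_pos: [0.606, 0.0805, -0.0129]
eef_rot: [-0.0, 0.711, 0.703, -0.0]
wrist_force: [-0.9, 0.6, -0.3]
grip_width: 0.0593
```

```bash
python3 -c "
from h import *
pose()"
```

```text
t 11.0 tcp [ 0.606   0.0805 -0.0129] jawyaw -0.69 zax [-0.  0. -1.] F [-0.9  0.6 -0.3] w 0.0593 q6 -0.05 cad [115.6 125.1 -12.9]
```

Emit:
carry_out --pt "0 0 0.3 0" --pt "0 0 0.4 0" --pt "0 0 0.5 0" --pt "0 0 0.5 0" --pt "0 0 0.5 0" --pt "0 0 0.3 0" --pt "0 0 0 0"

```text
time_s: 11.7
tcp_pos: [0.6077, 0.0805, 0.0646]
eef_rot: [0.001, 0.711, 0.703, 0.001]
wrist_force: [-0.5, 0.7, -0.8]
grip_width: 0.0598
```

```bash
python3 -c "
from h import *
pose(); grab('side','s10'); crop('s10','s10a',255,140,405,290,4)"
```

```text
t 11.7 tcp [0.6077 0.0805 0.0646] jawyaw -0.69 zax [ 0.004 -0.    -1.   ] F [-0.5  0.7 -0.8] w 0.0598 q6 -0.05 cad [117.3 125.   64.6]
```

View pics/s10a.png

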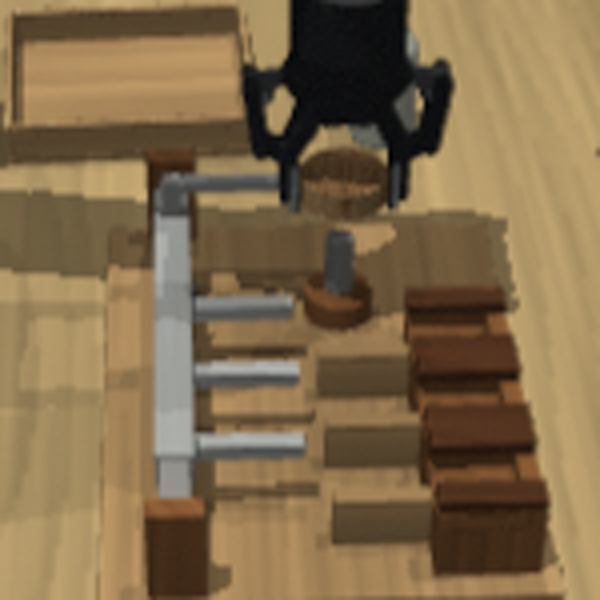

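Emit:
carry_out --pt "-0.402 0.857 0.3 0" --pt "-0.402 0.857 0.3 0" --pt "-0.402 0.857 0 0" --pt "-0.402 0.857 0 0" --pt "-0.402 0.857 0 0" --pt "-0.402 0.857 0 0" --pt "-0.402 0.857 0 0" --pt "-0.402 0.857 0 0" --pt "-0.402 0.857 0 0" --pt "-0.402 0.857 0 0" --pt "-0.402 0.857 0 0" --pt "-0.402 0.857 0 0" --pt "0 0 0 0" --pt "0 0 0 0"

```text
time_s: 13.15
tcp_pos: [0.4606, 0.3889, 0.0792]
eef_rot: [-0.0, 0.711, 0.703, -0.001]
wrist_force: [-0.7, 0.1, -0.8]
grip_width: 0.0594
```

```bash
python3 -c "
from h import *
pose(); grab('side','s11'); crop('s11','s11a',225,60,375,210,4)"
```

```text
t 13.2 tcp [0.4606 0.3889 0.0792] jawyaw -0.61 zax [-0.001 -0.001 -1.   ] F [-0.7  0.1 -0.8] w 0.0594 q6 0.51 cad [-34.  431.4  79.2]
```

View pics/s11a.png

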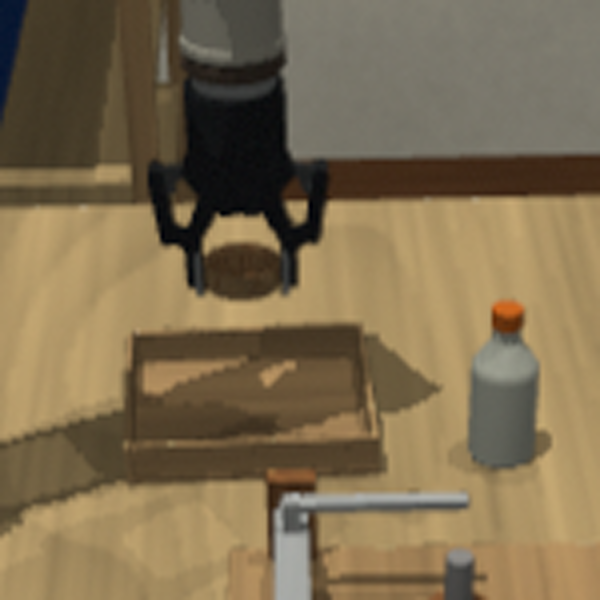

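Emit:
carry_out --pt "0 0 -0.7 0" --pt "0 0 -0.8 0" --pt "0 0 -0.8 0" --pt "0 0 -0.7 0" --pt "0 0 -0.5 0" --pt "0 0 -0.3 0" --pt "0 0 -0.1 0" --pt "0 0 0 0" --pt "0 0 0 0"

```text
time_s: 14.1
tcp_pos: [0.462, 0.3886, -0.0351]
eef_rot: [0.0, 0.711, 0.703, -0.0]
wrist_force: [-4.3, -4.1, 9.0]
grip_width: 0.0591
```

```bash
python3 -c "
from h import *
pose(); grab('side','s12'); crop('s12','s12a',225,60,375,210,4)"
```

```text
t 14.1 tcp [ 0.462   0.3886 -0.0351] jawyaw -0.7 zax [ 0.    -0.001 -1.   ] F [-4.3 -4.1  9. ] w 0.0591 q6 0.51 cad [-32.5 431.2 -35.1]
```

View pics/s12a.png

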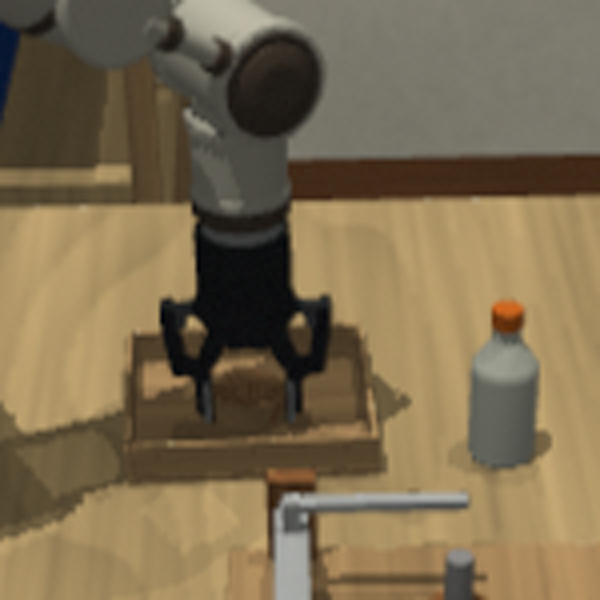

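Emit:
carry_out --pt "0 0 0.1 0" --pt "0 0 0 0" --pt "0 0 0 0" --pt "0 0 0 0" --pt "0 0 0 0" --pt "0 0 0 0" --pt "0 0 0.5 0" --pt "0 0 0.8 0" --pt "0 0 1 0" --pt "0 0 1 0" --pt "0 0 1 0" --pt "0 0 0 0" --gripper -1

```text
time_s: 15.35
tcp_pos: [0.465, 0.3912, 0.102]
eef_rot: [0.001, 0.711, 0.703, 0.005]
wrist_force: [0.8, 0.4, 0.7]
grip_width: 0.0853
```

```bash
python3 -c "
from h import *
pose(); grab('side','s13'); grab('top','t13');crop('s13','s13a',225,60,375,210,4)"
```

```text
t 15.3 tcp [0.465  0.3912 0.102 ] jawyaw -0.68 zax [ 0.01   0.005 -1.   ] F [0.8 0.4 0.7] w 0.0853 q6 0.51 cad [-29.6 433.8 102. ]
```

View pics/s13a.png

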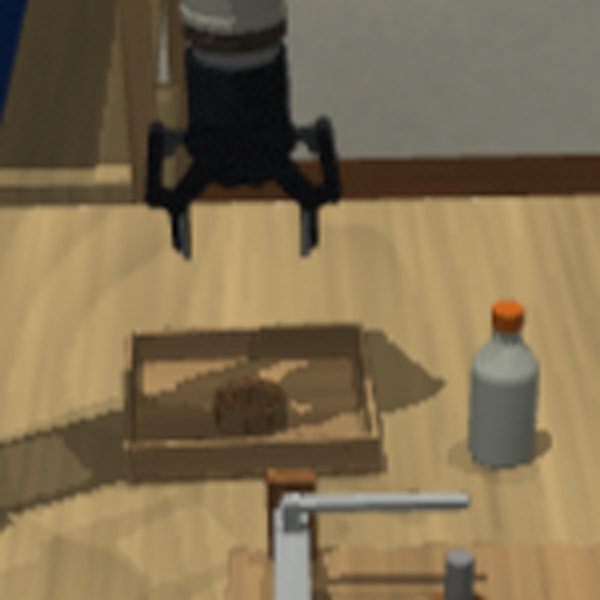

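View pics/t13.png

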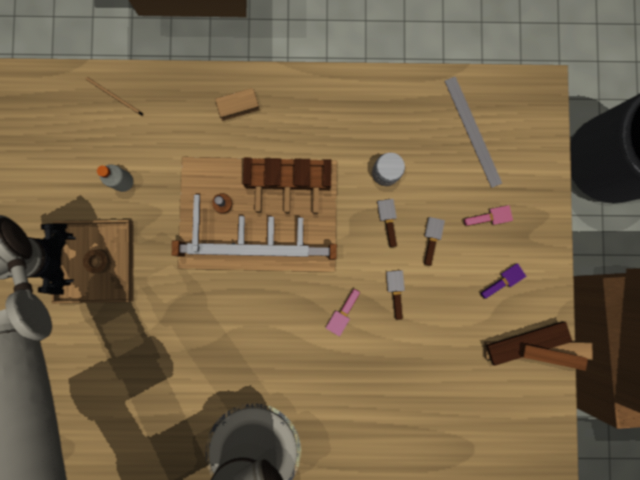

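```bash
cat >> h.py <<'E'
def scrap(tag,cam='top',boxes=None):
    im=np.load('pics/%s.npz'%tag)['im'].astype(int)
    hsv=cv2.cvtColor(im.astype(np.uint8),cv2.COLOR_RGB2HSV)
    r,g,b=im[...,0],im[...,1],im[...,2]
    blade=((hsv[...,1]<40)&(hsv[...,2]>75)&(hsv[...,2]<190)).astype(np.uint8)
    dark=((hsv[...,2]<75)&(r>=b)).astype(np.uint8)
    out=[]
    for (u0,v0,u1,v1) in boxes:
        res=[]
        for m,z in((blade,.011),(dark,.018)):
            mm=np.zeros_like(m); mm[v0:v1,u0:u1]=m[v0:v1,u0:u1]
            n,l,s,c=cv2.connectedComponentsWithStats(mm)
            k=1+np.argmax(s[1:,4]); res.append((pw(cam,*c[k],z=z),s[k,4],c[k].round(1)))
        B,H=res[0][0],res[1][0]; d=(B-H)[:2]; L=np.linalg.norm(d); d/=L
        o=(B[:2]-.025*d); o2=H[:2]+.035*d
        print('blade',res[0][1:],'handle',res[1][1:],'L %.4f yaw %.1f org'%(L,np.degrees(np.arctan2(d[1],d[0]))),o.round(4),o2.round(4),'grasp22',((o+o2)/2-.022*d).round(4)); out.append(((o+o2)/2,d))
    return out
E
python3 -c "
from h import *
for t in('t0','t13'): scrap(t,boxes=[(372,192,402,250),(418,212,448,270),(380,264,410,322)])
"
```

```text
blade (np.int32(288), array([386.2, 209.3])) handle (np.int32(177), array([390.1, 234.1])) L 0.0634 yaw 7.5 org [ 0.5713 -0.3295] [ 0.568  -0.3299] grasp22 [ 0.5478 -0.3326]
blade (np.int32(293), array([434.2, 227.7])) handle (np.int32(190), array([428.7, 252. ])) L 0.0631 yaw -14.6 org [ 0.5266 -0.4399] [ 0.5236 -0.4391] grasp22 [ 0.5038 -0.434 ]
blade (np.int32(308), array([394.8, 280.8])) handle (np.int32(176), array([396.7, 306.5])) L 0.0630 yaw 2.7 org [ 0.3929 -0.3485] [ 0.3899 -0.3486] grasp22 [ 0.3695 -0.3496]
blade (np.int32(288), array([386.2, 209.3])) handle (np.int32(172), array([390.1, 234.1])) L 0.0633 yaw 7.6 org [ 0.5713 -0.3295] [ 0.568 -0.33 ] grasp22 [ 0.5478 -0.3326]
blade (np.int32(295), array([434.2, 227.7])) handle (np.int32(186), array([428.7, 252. ])) L 0.0630 yaw -14.7 org [ 0.5265 -0.4399] [ 0.5236 -0.4391] grasp22 [ 0.5038 -0.4339]
blade (np.int32(309), array([394.9, 280.8])) handle (np.int32(167), array([396.7, 306.6])) L 0.0632 yaw 2.8 org [ 0.3929 -0.3486] [ 0.3897 -0.3488] grasp22 [ 0.3693 -0.3498]
```

Emit:
carry_out --pt "0.11 -0.965 0.1 -0.511" --pt "0.11 -0.965 0.1 -0.511" --pt "0.11 -0.965 0.1 -0.511" --pt "0.11 -0.965 0 -0.511" --pt "0.11 -0.965 0 -0.511" --pt "0.11 -0.965 0 -0.511" --pt "0.11 -0.965 0 -0.511" --pt "0.11 -0.965 0 -0.511" --pt "0.11 -0.965 0 -0.511" --pt "0.11 -0.965 0 -0.511" --pt "0.11 -0.965 0 -0.511" --pt "0.11 -0.965 0 -0.511" --pt "0.11 -0.965 0 -0.511" --pt "0.11 -0.965 0 -0.511" --pt "0.11 -0.965 0 -0.511" --pt "0.11 -0.965 0 -0.511" --pt "0.11 -0.965 0 -0.511" --pt "0.11 -0.965 0 -0.511" --pt "0.11 -0.965 0 -0.511" --pt "0.11 -0.965 0 -0.511" --gripper 0

```text
time_s: 17.45
tcp_pos: [0.5262, -0.1905, 0.1026]
eef_rot: [-0.001, 0.998, 0.064, -0.001]
wrist_force: [0.9, 0.3, 0.3]
grip_width: 0.043
```

Emit:
carry_out --pt "0.11 -0.965 0 0" --pt "0.11 -0.965 0 0" --pt "0.11 -0.965 0 0" --pt "0.11 -0.965 0 0" --pt "0.11 -0.965 0 0" --pt "0 0 0 0" --pt "0 0 0 0"

```text
time_s: 18.15
tcp_pos: [0.5429, -0.3341, 0.1026]
eef_rot: [-0.001, 0.998, 0.065, -0.001]
wrist_force: [-0.5, 1.0, -0.6]
grip_width: 0.0429
```

```bash
python3 -c "
from h import *
pose();  grab('side','s14'); crop('s14','s14a',210,220,410,400,4)"
```

```text
t 18.1 tcp [ 0.5429 -0.3341  0.1026] jawyaw -82.5 zax [-0.002  0.002 -1.   ] F [-0.5  1.  -0.6] w 0.0429 q6 0.7 cad [  58.2 -290.4  102.6]
```

View pics/s14.png

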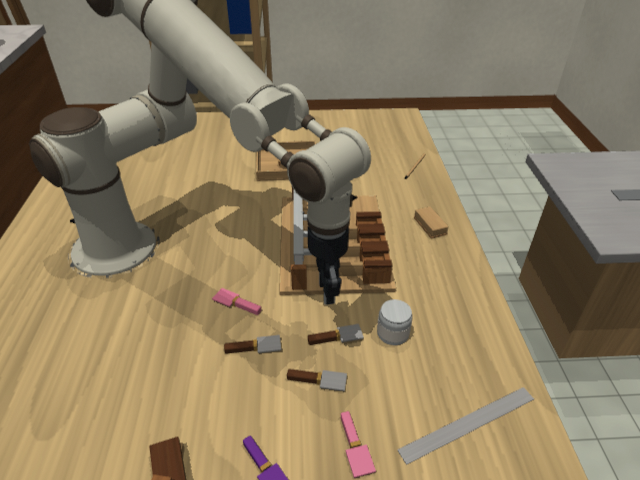

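Emit:
carry_out --pt "0.08 0.025 -0.8 0" --pt "0.08 0.025 -0.8 0" --pt "0 0 -0.8 0" --pt "0 0 -0.8 0" --pt "0 0 -0.8 0" --pt "0 0 -0.4 0" --pt "0 0 0 0" --pt "0 0 0 0" --pt "0 0 0 0"

```text
time_s: 19.1
tcp_pos: [0.5498, -0.3339, -0.026]
eef_rot: [0.001, 0.998, 0.066, 0.001]
wrist_force: [-0.4, -0.1, -0.0]
grip_width: 0.0426
```

```bash
python3 -c "
from h import *
pose();  grab('side','s15'); crop('s15','s15a',290,270,390,350,8)"
```

```text
t 19.1 tcp [ 0.5498 -0.3339 -0.026 ] jawyaw -82.43 zax [ 0.002 -0.002 -1.   ] F [-0.4 -0.1 -0. ] w 0.0426 q6 0.71 cad [  65.  -290.1  -26. ]
```

View pics/s15a.png

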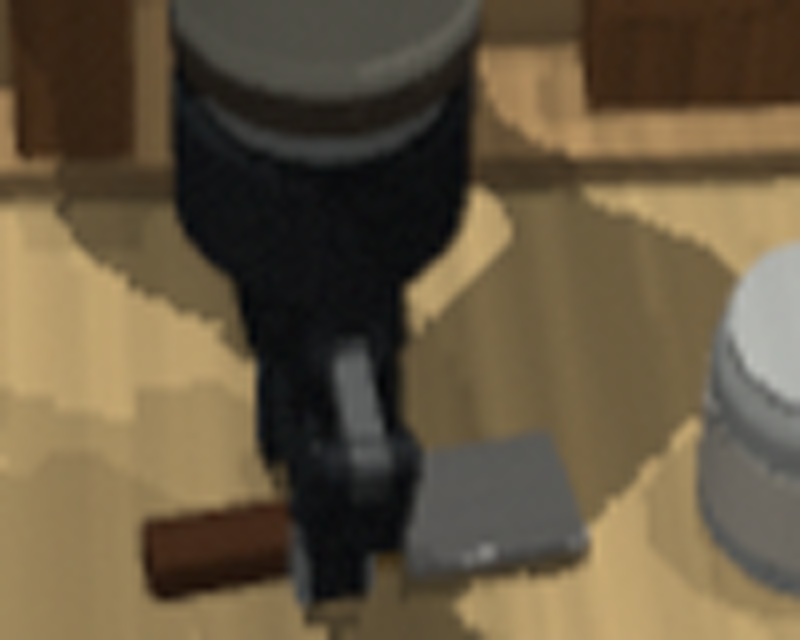

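```bash
python3 -c "
from h import *
K,R,t=cal('side');o=-R.T@t
r=R.T@np.array([(331.9-K[0,2])/K[0,0],(345.6-K[1,2])/K[1,1],1])
for y in(-.355,-.36,-.37): print(y,o+r*(y-o[1])/r[1])"
```

```text
-0.355 [ 5.54564375e-01 -3.55000000e-01 -4.10610608e-04]
-0.36 [ 0.55407795 -0.36        0.00599346]
-0.37 [ 0.55310509 -0.37        0.0188016 ]
```

Emit:
carry_out --pt "-0.07 0 -0.13 0" --pt "0 0 -0.13 0" --pt "0 0 0 0" --pt "0 0 0 0" --pt "0 0 0 0"

```text
time_s: 19.65
tcp_pos: [0.5466, -0.3332, -0.0356]
eef_rot: [0.0, 0.998, 0.066, 0.0]
wrist_force: [-0.3, -0.4, 0.2]
grip_width: 0.0427
```

```bash
python3 -c "
from h import *
pose()"
```

```text
t 19.6 tcp [ 0.5466 -0.3332 -0.0356] jawyaw -82.45 zax [ 0. -0. -1.] F [-0.3 -0.4  0.2] w 0.0427 q6 0.7 cad [  61.8 -289.4  -35.6]
```

Emit:
carry_out --pt "0 0 0 0" --pt "0 0 0 0" --pt "0 0 0 0" --pt "0 0 0 0" --pt "0 0 0 0" --pt "0 0 0 0" --gripper 1 --newtons 50

```text
time_s: 20.25
tcp_pos: [0.5468, -0.3335, -0.0352]
eef_rot: [0.0, 0.998, 0.066, 0.0]
wrist_force: [0.1, 0.1, 2.8]
grip_width: 0.0166
```

```bash
python3 -c "
from h import *
pose()"
```

```text
t 20.2 tcp [ 0.5468 -0.3335 -0.0352] jawyaw -82.45 zax [ 0.001 -0.001 -1.   ] F [0.1 0.1 2.8] w 0.0166 q6 0.7 cad [  62.1 -289.6  -35.2]
```

Emit:
carry_out --pt "0 0 0.3 0" --pt "0 0 0.6 0" --pt "0 0 0.8 0" --pt "0 0 0.8 0" --pt "0 0 0.8 0" --pt "0 0 0.8 0" --pt "0 0 0.6 0" --pt "0.05 0.75 0 -0.35" --pt "0.05 0.75 0 -0.35" --pt "0.05 0.75 0 -0.34" --pt "0 0.75 0 0" --pt "0 0.75 0 0" --pt "0 0.75 0 0" --pt "0 0.75 0 0" --pt "0 0.75 0 0" --pt "0 0.15 0 0" --pt "0 0 0 0" --pt "0 0 0 0"

```text
time_s: 22.05
tcp_pos: [0.5513, -0.1496, 0.1061]
eef_rot: [0.0, 1.0, -0.007, 0.0]
wrist_force: [0.6, -0.1, -1.4]
grip_width: 0.0169
```

```bash
python3 -c "
from h import *
pose();  grab('side','s16');grab('top','t16'); crop('s16','s16a',270,160,420,310,4); crop('t16','t16a',220,140,400,275,4)"
```

```text
t 22.1 tcp [ 0.5513 -0.1496  0.1061] jawyaw -90.79 zax [ 0.001 -0.001 -1.   ] F [ 0.6 -0.1 -1.4] w 0.0169 q6 1.11 cad [  64.  -105.7  106.1]
```

View pics/s16a.png

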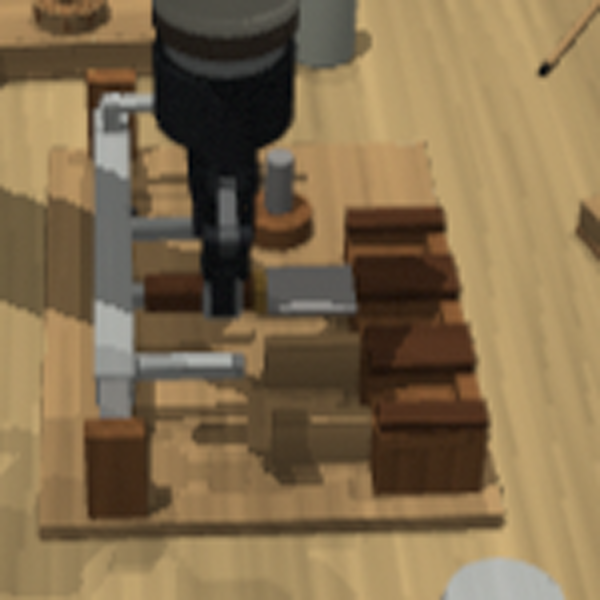

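View pics/t16a.png

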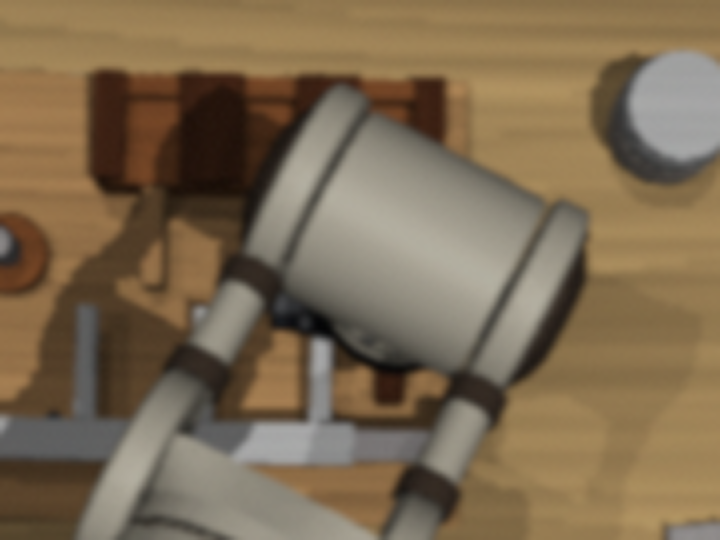

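```bash
cat >> h.py <<'E'
def held(tag,cam='side',zlo=.10):
    z=np.load('pics/%s.npz'%tag); d=z['d']; im=z['im']; P=cloud(cam,d)
    s=arm.sense(); tc=w2c(s['tcp_pos'])
    C=np.empty_like(P); c,s_=np.cos(CAD[2]),np.sin(CAD[2]); dx=P[...,0]-CAD[0];dy=P[...,1]-CAD[1]
    C=np.stack([c*dx+s_*dy,-s_*dx+c*dy,P[...,2]],-1)*1000
    hsv=cv2.cvtColor(im,cv2.COLOR_RGB2HSV)
    e0=tc[2]+35 # expected origin z
    m=(d>0)&(abs(C[...,1]-tc[1])<40)&(C[...,0]>tc[0]+15)&(C[...,0]<tc[0]+90)&(abs(C[...,2]-e0-9)<25)
    b=m&(hsv[...,1]<60)&(hsv[...,2]>60)
    q=C[b]; print('n',len(q))
    if len(q)<10: return
    top=q[q[:,2]>np.median(q[:,2])-6]
    A=np.c_[top[:,0]-tc[0],top[:,1]-tc[1],np.ones(len(top))]; k,*_=np.linalg.lstsq(A,top[:,2],rcond=None)
    print('blade plane slopes(deg) x %.1f y %.1f'%tuple(np.degrees(np.arctan(k[:2]))),'z med',np.median(top[:,2]).round(1),'exp',(e0+11).round(1),'x',np.percentile(q[:,0],[1,99]).round(1),'y',np.percentile(q[:,1],[2,50,98]).round(1))
    for x0 in range(int(tc[0])+25,int(tc[0])+75,8):
        w=q[abs(q[:,0]-x0)<4]
        if len(w)>4: print(x0,'y',w[:,1].min().round(1),w[:,1].max().round(1),'mid',((w[:,1].min()+w[:,1].max())/2).round(1),'z',np.median(w[:,2]).round(1))
E
python3 -c "
from h import *
held('s16')"
```

```text
n 242
blade plane slopes(deg) x -0.2 y 0.5 z med 152.6 exp 151.7 x [ 90.3 138.5] y [-127.4 -111.1  -90.3]
88 y -125.2 -95.9 mid -110.6 z 153.3
96 y -127.7 -91.1 mid -109.4 z 152.4
104 y -127.5 -89.4 mid -108.5 z 152.8
112 y -128.9 -89.3 mid -109.1 z 152.4
120 y -126.3 -90.1 mid -108.2 z 152.4
128 y -127.4 -92.3 mid -109.9 z 152.6
136 y -129.1 -85.6 mid -107.4 z 152.6
```

Emit:
carry_out --pt "0.2 0.02 -0.3 0" --pt "0 0 -0.6 0" --pt "0 0 -0.7 0" --pt "0 0 -0.6 0" --pt "0 0 -0.5 0" --pt "0 0 -0.25 0" --pt "0 0 0 0" --pt "0 0 0 0"

```text
time_s: 22.95
tcp_pos: [0.5577, -0.1484, 0.0174]
eef_rot: [0.0, 1.0, -0.007, 0.0]
wrist_force: [0.2, 0.1, 0.4]
grip_width: 0.0168
```

```bash
python3 -c "
from h import *
pose();  grab('side','s17'); crop('s17','s17a',290,190,410,300,6); held('s17')"
```

```text
t 22.9 tcp [ 0.5577 -0.1484  0.0174] jawyaw -90.77 zax [ 0.001 -0.    -1.   ] F [0.2 0.1 0.4] w 0.0168 q6 1.11 cad [  70.4 -104.5   17.4]
n 256
blade plane slopes(deg) x -0.6 y -0.3 z med 63.7 exp 63.9 x [ 97.  145.1] y [-126.3 -108.7  -85.8]
95 y -125.5 -87.2 mid -106.3 z 64.4
103 y -128.5 -85.3 mid -106.9 z 64.0
111 y -126.3 -84.4 mid -105.3 z 63.9
119 y -127.6 -86.9 mid -107.2 z 63.3
127 y -126.3 -85.5 mid -105.9 z 63.7
135 y -125.3 -84.4 mid -104.9 z 63.2
143 y -126.1 -84.8 mid -105.5 z 63.2
```

View pics/s17a.png

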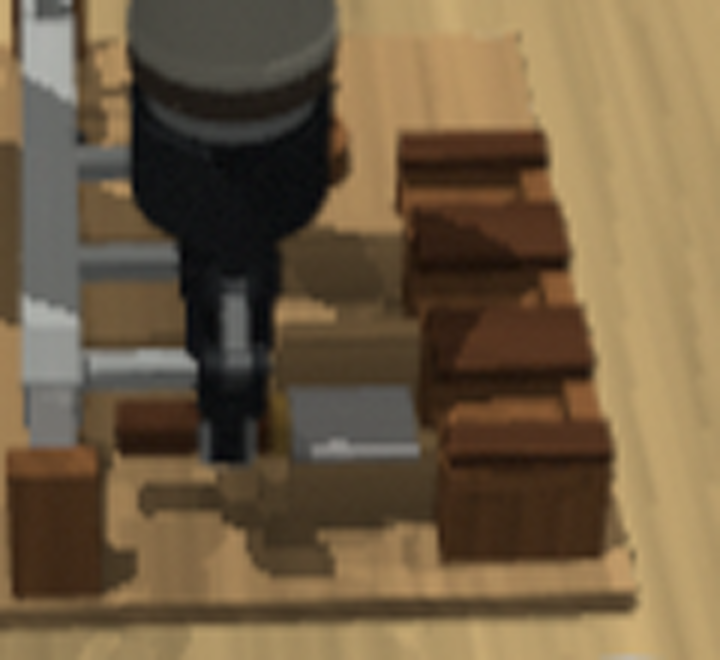

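```bash
python3 -c "
from h import *
for tag,cam in(('s17','side'),('t13','top')):
    d=np.load('pics/%s.npz'%tag)['d'];P=cloud(cam,d)
    c,s=np.cos(CAD[2]),np.sin(CAD[2]);dx=P[...,0]-CAD[0];dy=P[...,1]-CAD[1]
    X=1000*(c*dx+s*dy);Y=1000*(-s*dx+c*dy);Z=P[...,2]*1000
    m=(X>165)&(X<210)&(Z>71)&(Z<81)&(Y>-160)&(Y<90)
    h,e=np.histogram(Y[m],np.arange(-150,84,3)); print(cam,list(zip(e[:-1].astype(int).tolist(),h.tolist())))
    m=(Y>-60)&(Y<-56)&(Z>71)&(Z<81); print('x front/back', np.percentile(X[m],[1,99]))
"
```

```text
side [(-150, 0), (-147, 0), (-144, 3), (-141, 23), (-138, 29), (-135, 18), (-132, 11), (-129, 17), (-126, 15), (-123, 12), (-120, 3), (-117, 0), (-114, 0), (-111, 0), (-108, 0), (-105, 0), (-102, 0), (-99, 0), (-96, 0), (-93, 5), (-90, 25), (-87, 22), (-84, 13), (-81, 17), (-78, 12), (-75, 21), (-72, 9), (-69, 15), (-66, 15), (-63, 16), (-60, 17), (-57, 11), (-54, 11), (-51, 1), (-48, 3), (-45, 0), (-42, 0), (-39, 0), (-36, 0), (-33, 0), (-30, 0), (-27, 0), (-24, 0), (-21, 14), (-18, 21), (-15, 12), (-12, 13), (-9, 20), (-6, 13), (-3, 11), (0, 11), (3, 11), (6, 13), (9, 11), (12, 16), (15, 7), (18, 11), (21, 1), (24, 0), (27, 0), (30, 0), (33, 0), (36, 0), (39, 0), (42, 0), (45, 0), (48, 10), (51, 16), (54, 16), (57, 13), (60, 9), (63, 13), (66, 9), (69, 12), (72, 2), (75, 0), (78, 0)]
x front/back [ -8.41300136 219.0349248 ]
top [(-150, 0), (-147, 0), (-144, 0), (-141, 0), (-138, 17), (-135, 17), (-132, 21), (-129, 28), (-126, 20), (-123, 19), (-120, 16), (-117, 0), (-114, 0), (-111, 0), (-108, 0), (-105, 0), (-102, 0), (-99, 0), (-96, 0), (-93, 0), (-90, 0), (-87, 20), (-84, 31), (-81, 23), (-78, 18), (-75, 23), (-72, 29), (-69, 21), (-66, 17), (-63, 27), (-60, 27), (-57, 17), (-54, 18), (-51, 19), (-48, 0), (-45, 0), (-42, 0), (-39, 0), (-36, 0), (-33, 0), (-30, 0), (-27, 0), (-24, 0), (-21, 0), (-18, 9), (-15, 26), (-12, 18), (-9, 19), (-6, 26), (-3, 30), (0, 18), (3, 20), (6, 30), (9, 26), (12, 19), (15, 24), (18, 28), (21, 5), (24, 0), (27, 0), (30, 0), (33, 0), (36, 0), (39, 0), (42, 0), (45, 0), (48, 0), (51, 11), (54, 26), (57, 16), (60, 21), (63, 26), (66, 25), (69, 19), (72, 2), (75, 0), (78, 0)]
x front/back [-10.17002702 218.34378598]
```

Emit:
carry_out --pt "0.2 -0.003 0 0" --pt "0.25 -0.003 0 0" --pt "0.25 -0.003 0 0" --pt "0.25 -0.003 0 0" --pt "0.25 -0.003 0 0" --pt "0.25 -0.003 0 0" --pt "0 0 0 0" --pt "0 0 0 0"

```text
time_s: 23.8
tcp_pos: [0.6006, -0.1486, 0.0167]
eef_rot: [-0.0, 1.0, -0.007, -0.0]
wrist_force: [1.4, 0.9, -1.3]
grip_width: 0.0166
```

```bash
python3 -c "
from h import *
pose();  grab('side','s18'); crop('s18','s18a',290,190,410,300,6)"
```

```text
t 23.8 tcp [ 0.6006 -0.1486  0.0167] jawyaw -90.76 zax [-0.  0. -1.] F [ 1.4  0.9 -1.3] w 0.0166 q6 1.15 cad [ 113.3 -104.    16.7]
```

View pics/s18a.png

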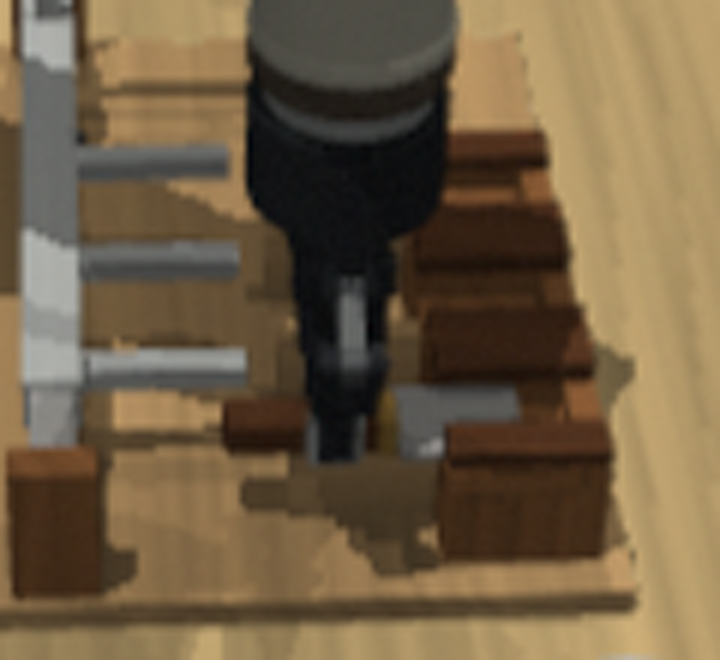

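Emit:
carry_out --pt "0.2 -0.01 0 0" --pt "0.2 -0.01 0 0" --pt "0.1 -0.01 0 0" --pt "0.05 0 0 0" --pt "0.05 0 0 0" --pt "0.03 0 0 0" --pt "0 0 0 0" --pt "0 0 0 0"

```text
time_s: 24.65
tcp_pos: [0.6175, -0.1494, 0.0164]
eef_rot: [-0.0, 1.0, -0.007, -0.002]
wrist_force: [-6.1, -0.8, 2.0]
grip_width: 0.0168
```

```bash
python3 -c "
from h import *
pose();  grab('side','s19'); crop('s19','s19a',290,190,410,300,6)"
```

```text
t 24.6 tcp [ 0.6175 -0.1494  0.0164] jawyaw -90.75 zax [-0.005  0.001 -1.   ] F [-6.1 -0.8  2. ] w 0.0168 q6 1.16 cad [ 130.2 -104.7   16.4]
```

View pics/s19a.png

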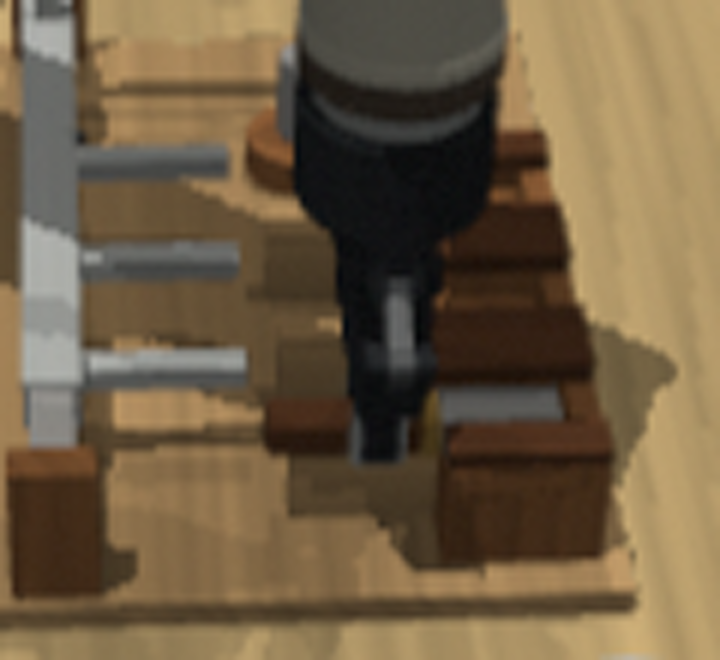

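Emit:
carry_out --pt "0.04 0 -0.02 0" --pt "0 0 -0.02 0" --pt "0 0 0 0"

```text
time_s: 25.0
tcp_pos: [0.6174, -0.1493, 0.0158]
eef_rot: [-0.0, 1.0, -0.006, -0.004]
wrist_force: [-13.1, 0.0, 9.6]
grip_width: 0.0169
```

Emit:
carry_out --pt "-0.03 0 0 0" --pt "0 0 0 0" --pt "0 0 0 0" --pt "0 0 0 0" --pt "0 0 0.4 0" --pt "0 0 0.8 0" --pt "0 0 0.9 0" --pt "0 0 0.9 0" --pt "0 -0.9 0 0" --pt "0 -0.9 0 0" --pt "0 -0.9 0 0" --pt "0 0 0 0" --gripper 0

```text
time_s: 26.2
tcp_pos: [0.6199, -0.2341, 0.107]
eef_rot: [0.001, 1.0, -0.008, 0.001]
wrist_force: [0.1, 0.8, -0.4]
grip_width: 0.0423
```

```bash
python3 -c "
from h import *
pose();  grab('side','s20');grab('top','t20'); crop('s20','s20a',290,190,410,300,6); crop('t20','t20a',220,140,400,275,4)"
```

```text
t 26.2 tcp [ 0.6199 -0.2341  0.107 ] jawyaw -90.95 zax [ 0.002 -0.002 -1.   ] F [ 0.1  0.8 -0.4] w 0.0423 q6 1.05 cad [ 133.8 -189.3  107. ]
```

View pics/s20a.png

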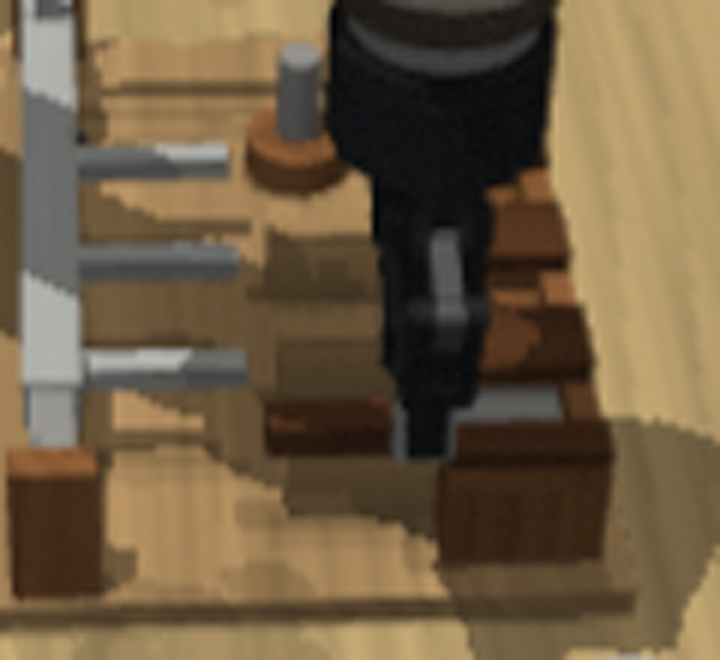

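View pics/t20.png

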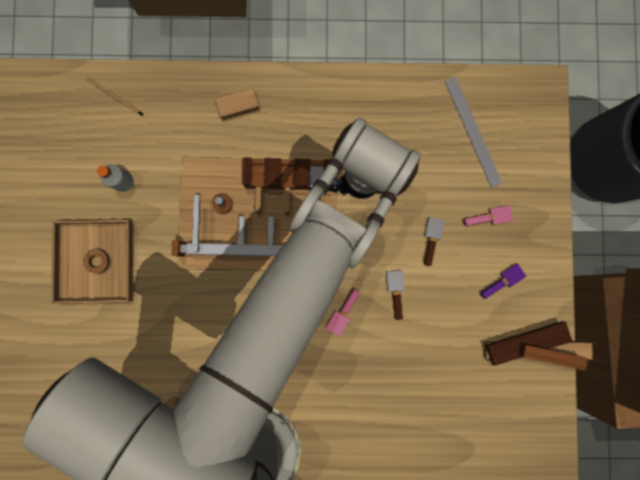

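```bash
python3 -c "
from h import *
scrap('t20',boxes=[(418,212,448,270),(380,264,410,322)])
im=np.load('pics/t0.npz')['im']
hsv=cv2.cvtColor(im,cv2.COLOR_RGB2HSV)
for b in [(372,192,402,250),(418,212,448,270),(380,264,410,322)]:
    m=np.zeros((480,640),bool);m[b[1]:b[3],b[0]:b[2]]=True
    m&=(hsv[...,2]<75)|((hsv[...,1]<40)&(hsv[...,2]<190))
    v,u=np.nonzero(m);q=np.array([pw('top',a,c,z=.014)[:2] for a,c in zip(u,v)]);q-=q.mean(0);w,V=np.linalg.eigh(q.T@q);d=V[:,1]*np.sign(V[0,1]);print(np.degrees(np.arctan2(d[1],d[0])))
"
```

```text
blade (np.int32(296), array([434.2, 227.8])) handle (np.int32(179), array([428.6, 252.1])) L 0.0634 yaw -14.7 org [ 0.5265 -0.4398] [ 0.5232 -0.439 ] grasp22 [ 0.5036 -0.4338]
blade (np.int32(308), array([394.9, 280.8])) handle (np.int32(156), array([396.8, 306.6])) L 0.0633 yaw 2.9 org [ 0.3929 -0.3487] [ 0.3896 -0.3489] grasp22 [ 0.3692 -0.3499]
9.008187165360601
-12.89802266148659
4.129040787011938
```

Emit:
carry_out --pt "-0.554 -0.951 0 -0.224" --pt "-0.554 -0.951 0 -0.224" --pt "-0.554 -0.951 0 -0.224" --pt "-0.554 -0.951 0 -0.224" --pt "-0.554 -0.951 0 -0.224" --pt "-0.554 -0.951 0 -0.224" --pt "-0.554 -0.951 0 -0.224" --pt "0 0 0 0" --pt "0 0 0 0"

```text
time_s: 27.2
tcp_pos: [0.5037, -0.4296, 0.1059]
eef_rot: [-0.0, 0.993, -0.116, 0.0]
wrist_force: [-0.1, 0.5, 0.7]
grip_width: 0.0428
```

```bash
python3 -c "
from h import *
pose()"
```

```text
t 27.2 tcp [ 0.5037 -0.4296  0.1059] jawyaw -103.31 zax [ 0.     0.001 -1.   ] F [-0.1  0.5  0.7] w 0.0428 q6 0.91 cad [  20.2 -386.3  105.9]
```

Emit:
carry_out --pt "0 -0.14 -0.8 0" --pt "0 0 -0.8 0" --pt "0 0 -0.8 0" --pt "0 0 -0.8 0" --pt "0 0 -0.7 0" --pt "0 0 -0.5 0" --pt "0 0 0 0" --pt "0 0 0 0"

```text
time_s: 28.0
tcp_pos: [0.5042, -0.434, -0.0257]
eef_rot: [0.0, 0.993, -0.115, 0.0]
wrist_force: [0.3, 0.4, 1.0]
grip_width: 0.0431
```

```bash
python3 -c "
from h import *
pose();  grab('side','s21'); crop('s21','s21a',270,310,370,410,6)"
```

```text
t 28.0 tcp [ 0.5042 -0.434  -0.0257] jawyaw -103.25 zax [ 0. -0. -1.] F [0.3 0.4 1. ] w 0.0431 q6 0.91 cad [  20.8 -390.8  -25.7]
```

View pics/s21a.png

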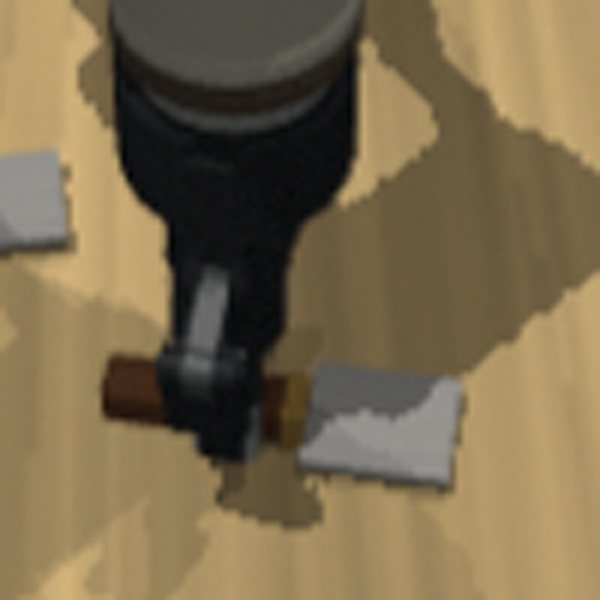

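Straddling correctly; lower 10 mm and grip.

Emit:
carry_out --pt "0 0 -0.16 0" --pt "0 0 -0.16 0" --pt "0 0 0 0" --pt "0 0 0 0" --pt "0 0 0 0"

```text
time_s: 28.55
tcp_pos: [0.5035, -0.4346, -0.0357]
eef_rot: [0.0, 0.993, -0.116, 0.0]
wrist_force: [-0.8, -0.1, -0.3]
grip_width: 0.0427
```

Emit:
carry_out --pt "0 0 0 0" --pt "0 0 0 0" --pt "0 0 0 0" --pt "0 0 0 0" --pt "0 0 0 0" --pt "0 0 0 0" --gripper 1 --newtons 50

```text
time_s: 29.15
tcp_pos: [0.5037, -0.4348, -0.0355]
eef_rot: [0.0, 0.993, -0.116, 0.0]
wrist_force: [0.1, -0.8, 3.6]
grip_width: 0.0169
```

```bash
python3 -c "
from h import *
pose(); print(c2w((70,-35,0)))"
```

```text
t 29.1 tcp [ 0.5037 -0.4348 -0.0355] jawyaw -103.31 zax [ 0.    -0.001 -1.   ] F [ 0.1 -0.8  3.6] w 0.0169 q6 0.91 cad [  20.3 -391.5  -35.5]
[ 0.55822114 -0.07894178  0.        ]
```

Emit:
carry_out --pt "0 0 0.3 0" --pt "0 0 0.6 0" --pt "0 0 0.8 0" --pt "0 0 0.8 0" --pt "0 0 0.8 0" --pt "0 0 0.8 0" --pt "0 0 0.6 0" --pt "0.145 0.989 0 0.13" --pt "0.145 0.989 0 0.13" --pt "0.145 0.989 0 0.13" --pt "0.145 0.989 0 0.13" --pt "0.145 0.989 0 0.13" --pt "0.145 0.989 0 0.13" --pt "0.145 0.989 0 0.13" --pt "0.145 0.989 0 0.13" --pt "0.145 0.989 0 0.13" --pt "0.145 0.989 0 0.13" --pt "0.145 0.989 0 0.13" --pt "0.145 0.989 0 0.14" --pt "0 0 0 0"

```text
time_s: 31.15
tcp_pos: [0.5558, -0.075, 0.1062]
eef_rot: [-0.001, 1.0, -0.004, 0.0]
wrist_force: [-0.3, -1.1, -1.4]
grip_width: 0.0165
```

Emit:
carry_out --pt "0 0 0 0" --pt "0 0 0 0"

```text
time_s: 31.35
tcp_pos: [0.5558, -0.0792, 0.1058]
eef_rot: [0.0, 1.0, -0.007, 0.0]
wrist_force: [0.0, -0.3, -1.1]
grip_width: 0.0164
```

```bash
python3 -c "
from h import *
pose();  grab('side','s22'); crop('s22','s22a',270,160,420,310,4); held('s22')"
```

```text
t 31.4 tcp [ 0.5558 -0.0792  0.1058] jawyaw -90.79 zax [ 0.001 -0.001 -1.   ] F [ 0.  -0.3 -1.1] w 0.0164 q6 1.23 cad [ 67.5 -35.3 105.8]
n 216
blade plane slopes(deg) x 0.5 y -0.1 z med 152.2 exp 151.6 x [ 92.7 140.4] y [-57.5 -39.6 -17.4]
92 y -56.9 -19.1 mid -38.0 z 151.2
100 y -59.4 -14.7 mid -37.1 z 152.1
108 y -57.4 -13.0 mid -35.2 z 151.9
116 y -56.6 -21.0 mid -38.8 z 152.5
124 y -55.7 -19.2 mid -37.4 z 152.4
132 y -58.4 -20.3 mid -39.3 z 152.3
140 y -58.2 -17.3 mid -37.8 z 152.6
```

View pics/s22a.png

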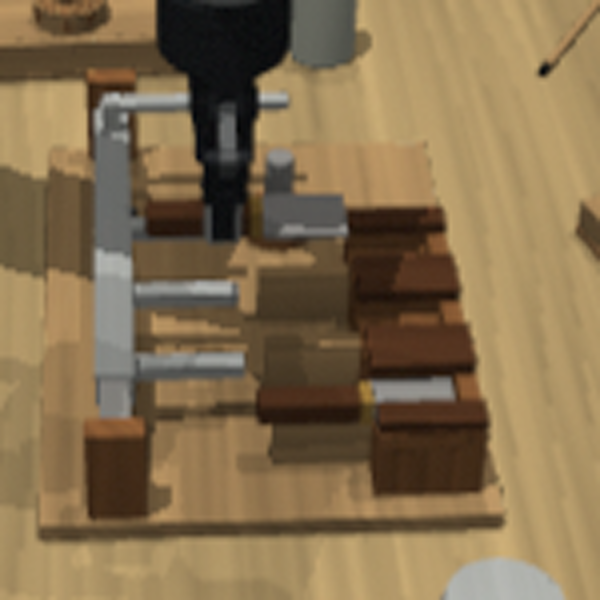

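Emit:
carry_out --pt "0.1 0.02 -0.3 0" --pt "0 0 -0.6 0" --pt "0 0 -0.7 0" --pt "0 0 -0.6 0" --pt "0 0 -0.5 0" --pt "0 0 -0.25 0" --pt "0 0 0 0" --pt "0 0 0 0"

```text
time_s: 32.2
tcp_pos: [0.5592, -0.0781, 0.0171]
eef_rot: [0.0, 1.0, -0.007, 0.0]
wrist_force: [0.2, 0.7, -0.1]
grip_width: 0.0166
```

```bash
python3 -c "
from h import *
pose();  grab('side','s23'); crop('s23','s23a',290,190,410,300,6); held('s23')"
```

```text
t 32.2 tcp [ 0.5592 -0.0781  0.0171] jawyaw -90.76 zax [ 0.001 -0.    -1.   ] F [ 0.2  0.7 -0.1] w 0.0166 q6 1.23 cad [ 71.  -34.1  17.1]
n 238
blade plane slopes(deg) x 0.4 y -0.2 z med 63.4 exp 63.5 x [ 95.4 144.1] y [-56.3 -37.6 -15.3]
96 y -56.4 -15.2 mid -35.8 z 63.0
104 y -55.1 -12.6 mid -33.9 z 62.9
112 y -59.0 -16.3 mid -37.7 z 63.8
120 y -55.4 -14.7 mid -35.0 z 63.3
128 y -56.9 -16.4 mid -36.6 z 63.5
136 y -55.7 -15.3 mid -35.5 z 63.3
144 y -56.7 -17.6 mid -37.1 z 63.4
```

View pics/s23a.png

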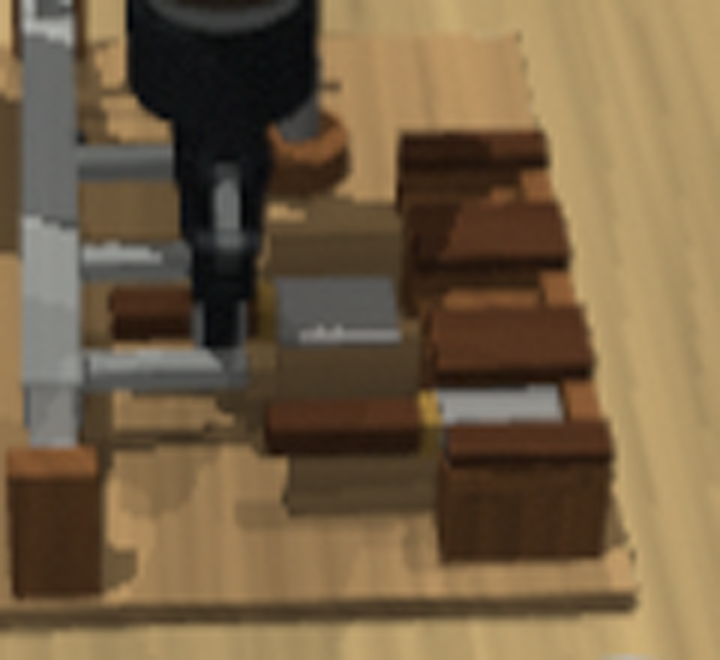

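Emit:
carry_out --pt "0.2 -0.005 0 0" --pt "0.25 -0.005 0 0" --pt "0.25 -0.005 0 0" --pt "0.25 -0.005 0 0" --pt "0.25 -0.005 0 0" --pt "0.25 -0.005 0 0" --pt "0.2 -0.005 0 0" --pt "0.1 0 0 0" --pt "0 0 0 0" --pt "0 0 0 0"

```text
time_s: 33.25
tcp_pos: [0.6109, -0.0788, 0.0165]
eef_rot: [-0.0, 1.0, -0.007, -0.0]
wrist_force: [-0.0, -0.5, -0.6]
grip_width: 0.0168
```

```bash
python3 -c "
from h import *
pose()"
```

```text
t 33.2 tcp [ 0.6109 -0.0788  0.0165] jawyaw -90.75 zax [-0.  0. -1.] F [-0.  -0.5 -0.6] w 0.0168 q6 1.26 cad [122.7 -34.1  16.5]
```

Emit:
carry_out --pt "0.1 -0.005 0 0" --pt "0.1 -0.005 0 0" --pt "0.06 0 -0.01 0" --pt "0.05 0 -0.01 0" --pt "0.04 0 -0.01 0" --pt "0.03 0 0 0" --pt "0 0 0 0" --pt "0 0 0 0"

```text
time_s: 34.05
tcp_pos: [0.6198, -0.0791, 0.0156]
eef_rot: [-0.0, 1.0, -0.006, -0.003]
wrist_force: [-10.3, -0.4, 8.0]
grip_width: 0.0165
```

```bash
python3 -c "
from h import *
pose();  grab('side','s24'); crop('s24','s24a',290,190,410,300,6)"
```

```text
t 34.0 tcp [ 0.6198 -0.0791  0.0156] jawyaw -90.72 zax [-0.007  0.    -1.   ] F [-10.3  -0.4   8. ] w 0.0165 q6 1.27 cad [131.6 -34.3  15.6]
```

View pics/s24a.png

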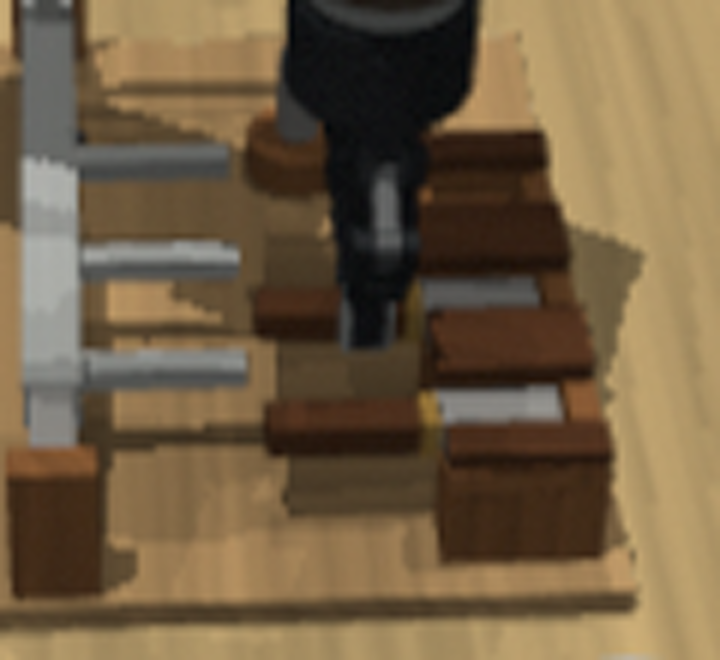

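Emit:
carry_out --pt "-0.03 0 0 0" --pt "0 0 0 0" --pt "0 0 0 0" --pt "0 0 0 0" --pt "0 0 0.4 0" --pt "0 0 0.8 0" --pt "0 0 0.9 0" --pt "0 0 0.9 0" --pt "0 0 0 0" --pt "-0.835 -0.9 0 0.05" --pt "-0.835 -0.9 0 0.05" --pt "-0.835 -0.9 0 0.05" --pt "-0.835 -0.9 0 0.05" --pt "-0.835 -0.9 0 0.05" --pt "-0.835 -0.9 0 0.05" --pt "-0.835 -0.9 0 0.05" --pt "-0.835 -0.9 0 0.05" --pt "0 0 0 0" --pt "0 0 0 0" --gripper 0

```text
time_s: 36.0
tcp_pos: [0.4209, -0.2953, 0.1055]
eef_rot: [-0.0, 1.0, 0.02, 0.0]
wrist_force: [0.6, 0.5, -0.9]
grip_width: 0.0425
```

```bash
python3 -c "
from h import *
pose();  grab('side','s25');grab('top','t25'); crop('s25','s25a',210,190,410,390,4)"
```

```text
t 36.0 tcp [ 0.4209 -0.2953  0.1055] jawyaw -87.66 zax [ 0.     0.001 -1.   ] F [ 0.6  0.5 -0.9] w 0.0425 q6 0.68 cad [ -64.4 -253.2  105.5]
```

View pics/s25a.png

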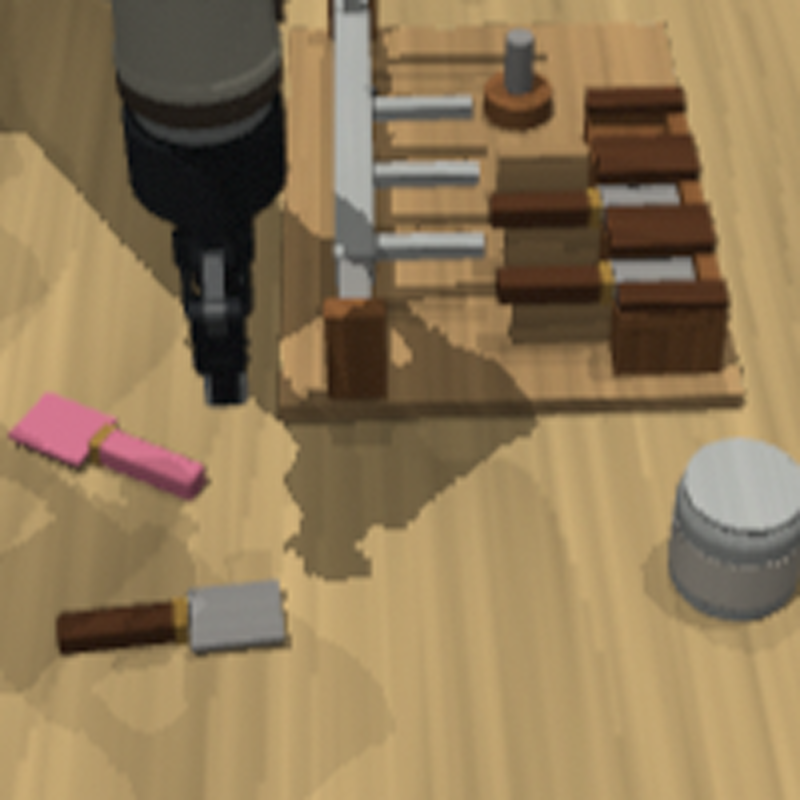

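View pics/t25.png

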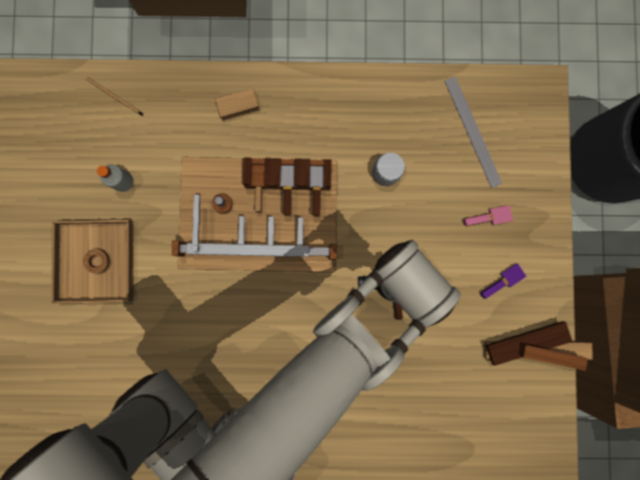

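Emit:
carry_out --pt "-0.575 -0.607 0 0.05" --pt "-0.575 -0.607 0 0.05" --pt "-0.575 -0.607 0 0.03" --pt "0 0 0 0" --pt "0 0 -0.8 0" --pt "0 0 -0.8 0" --pt "0 0 -0.8 0" --pt "0 0 -0.8 0" --pt "0 0 -0.7 0" --pt "0 0 -0.5 0" --pt "0 0 0 0" --pt "0 0 0 0" --pt "0 0 0 0"

```text
time_s: 37.4
tcp_pos: [0.3706, -0.3502, -0.0252]
eef_rot: [0.001, 1.0, 0.031, 0.001]
wrist_force: [0.2, 0.3, -0.5]
grip_width: 0.0427
```

```bash
python3 -c "
from h import *
pose();  grab('side','s26'); crop('s26','s26a',210,290,310,380,6)"
```

```text
t 37.4 tcp [ 0.3706 -0.3502 -0.0252] jawyaw -86.46 zax [ 0.001 -0.002 -1.   ] F [ 0.2  0.3 -0.5] w 0.0427 q6 0.51 cad [-114.  -308.8  -25.2]
```

View pics/s26a.png

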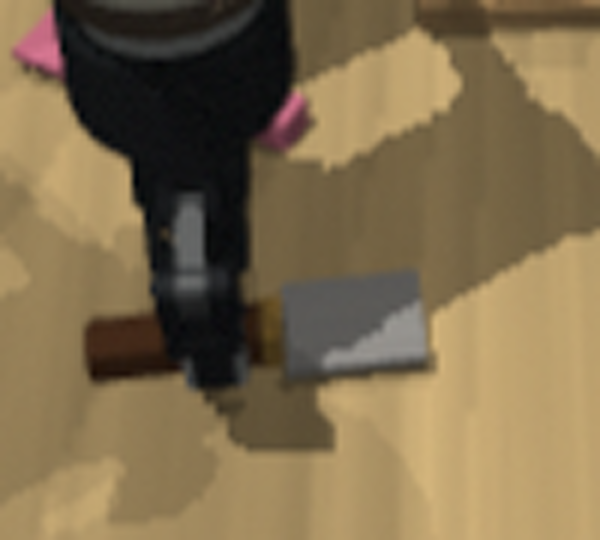

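Emit:
carry_out --pt "0 0 -0.17 0" --pt "0 0 -0.17 0" --pt "0 0 0 0" --pt "0 0 0 0" --pt "0 0 0 0"

```text
time_s: 37.95
tcp_pos: [0.3695, -0.3499, -0.0365]
eef_rot: [0.0, 1.0, 0.03, 0.0]
wrist_force: [0.6, 0.3, -0.1]
grip_width: 0.0427
```

Emit:
carry_out --pt "0 0 0 0" --pt "0 0 0 0" --pt "0 0 0 0" --pt "0 0 0 0" --pt "0 0 0 0" --pt "0 0 0 0" --gripper 1 --newtons 50

```text
time_s: 38.55
tcp_pos: [0.3699, -0.3505, -0.0358]
eef_rot: [0.001, 1.0, 0.03, 0.0]
wrist_force: [-0.1, 0.4, 5.9]
grip_width: 0.0165
```

```bash
python3 -c "
from h import *
pose(); print(c2w((69,35,0)))"
```

```text
t 38.5 tcp [ 0.3699 -0.3505 -0.0358] jawyaw -86.51 zax [ 0.001 -0.001 -1.   ] F [-0.1  0.4  5.9] w 0.0165 q6 0.51 cad [-114.6 -309.   -35.8]
[ 0.5581662  -0.00893466  0.        ]
```

Emit:
carry_out --pt "0 0 0.3 0" --pt "0 0 0.6 0" --pt "0 0 0.8 0" --pt "0 0 0.8 0" --pt "0 0 0.8 0" --pt "0 0 0.8 0" --pt "0 0 0.6 0" --pt "0.517 0.949 0 -0.05" --pt "0.517 0.949 0 -0.05" --pt "0.517 0.949 0 -0.05" --pt "0.517 0.949 0 -0.05" --pt "0.517 0.949 0 -0.05" --pt "0.517 0.949 0 -0.05" --pt "0.517 0.949 0 -0.05" --pt "0.517 0.949 0 -0.05" --pt "0.517 0.949 0 -0.05" --pt "0.517 0.949 0 -0.05" --pt "0.517 0.949 0 -0.03" --pt "0.517 0.949 0 0" --pt "0 0 0 0"

```text
time_s: 40.55
tcp_pos: [0.5563, -0.0049, 0.1045]
eef_rot: [-0.001, 1.0, -0.005, 0.0]
wrist_force: [0.4, -0.7, -0.7]
grip_width: 0.017
```

Emit:
carry_out --pt "0 0 0 0" --pt "0 0 0 0"

```text
time_s: 40.75
tcp_pos: [0.555, -0.0087, 0.1043]
eef_rot: [0.0, 1.0, -0.007, -0.0]
wrist_force: [0.0, -0.4, -1.6]
grip_width: 0.0164
```

```bash
python3 -c "
from h import *
pose();  grab('side','s27'); crop('s27','s27a',270,160,420,310,4); held('s27')"
```

```text
t 40.8 tcp [ 0.555  -0.0087  0.1043] jawyaw -90.78 zax [-0.001 -0.    -1.   ] F [ 0.  -0.4 -1.6] w 0.0164 q6 1.35 cad [ 65.8  35.1 104.3]
n 180
blade plane slopes(deg) x -0.5 y -0.1 z med 151.1 exp 150.4 x [ 90.3 137.9] y [11.2 29.9 49.4]
90 y 11.2 52.2 mid 31.7 z 152.0
98 y 11.0 50.9 mid 31.0 z 151.0
106 y 13.7 47.7 mid 30.7 z 151.1
114 y 11.6 50.2 mid 30.9 z 151.1
122 y 14.0 48.0 mid 31.0 z 150.9
130 y 10.6 52.7 mid 31.6 z 151.5
138 y 15.2 48.8 mid 32.0 z 150.3
```

View pics/s27a.png

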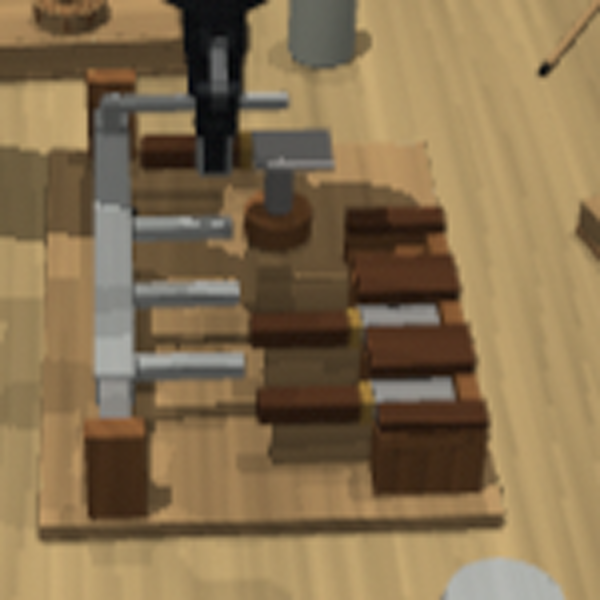

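Emit:
carry_out --pt "0.17 0.03 -0.3 0" --pt "0 0 -0.6 0" --pt "0 0 -0.7 0" --pt "0 0 -0.6 0" --pt "0 0 -0.5 0" --pt "0 0 -0.2 0" --pt "0 0 0 0" --pt "0 0 0 0"

```text
time_s: 41.6
tcp_pos: [0.5614, -0.0075, 0.0182]
eef_rot: [0.0, 1.0, -0.007, 0.001]
wrist_force: [0.6, -1.8, -1.6]
grip_width: 0.0173
```

```bash
python3 -c "
from h import *
pose();  grab('side','s28'); crop('s28','s28a',290,190,410,300,6); held('s28')"
```

```text
t 41.6 tcp [ 0.5614 -0.0075  0.0182] jawyaw -90.76 zax [ 0.001 -0.    -1.   ] F [ 0.6 -1.8 -1.6] w 0.0173 q6 1.36 cad [72.2 36.5 18.2]
n 192
blade plane slopes(deg) x 0.0 y 0.4 z med 64.9 exp 64.5 x [ 96.9 144.4] y [14.1 31.3 53.6]
97 y 15.6 56.0 mid 35.8 z 65.1
105 y 14.6 54.8 mid 34.7 z 64.7
113 y 12.4 54.4 mid 33.4 z 64.7
121 y 12.3 52.0 mid 32.1 z 65.2
129 y 12.6 55.7 mid 34.1 z 64.7
137 y 15.2 53.4 mid 34.3 z 64.9
145 y 11.8 50.2 mid 31.0 z 65.7
```

View pics/s28a.png

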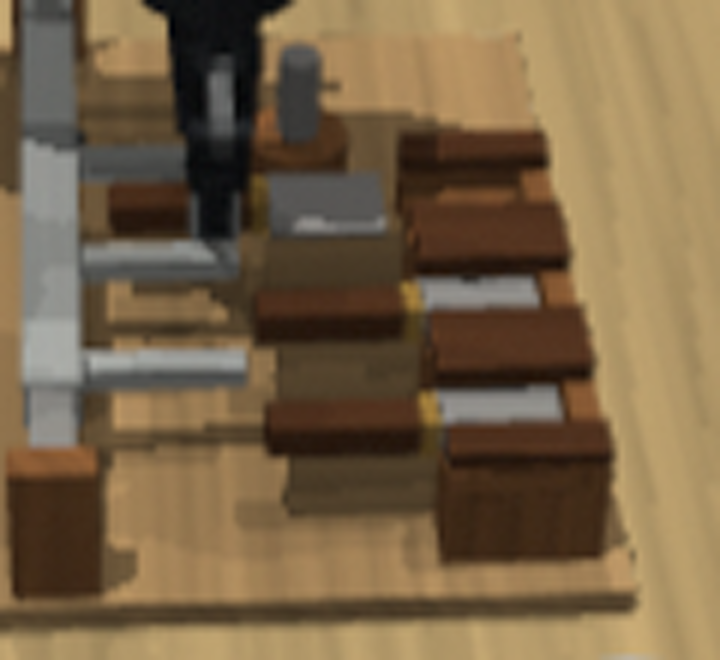

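Emit:
carry_out --pt "0.15 -0.005 -0.04 0" --pt "0.25 -0.005 0 0" --pt "0.25 -0.005 0 0" --pt "0.25 -0.005 0 0" --pt "0.25 -0.005 0 0" --pt "0.25 -0.005 0 0" --pt "0.2 -0.005 0 0" --pt "0.1 0 0 0" --pt "0 0 0 0" --pt "0 0 0 0"

```text
time_s: 42.65
tcp_pos: [0.6115, -0.0082, 0.0162]
eef_rot: [-0.0, 1.0, -0.007, -0.0]
wrist_force: [-0.6, -0.2, -1.0]
grip_width: 0.0168
```

```bash
python3 -c "
from h import *
pose();grab('side','s29'); crop('s29','s29a',290,190,410,300,6)"
```

```text
t 42.6 tcp [ 0.6115 -0.0082  0.0162] jawyaw -90.75 zax [-0.  0. -1.] F [-0.6 -0.2 -1. ] w 0.0168 q6 1.37 cad [122.3  36.4  16.2]
```

View pics/s29a.png

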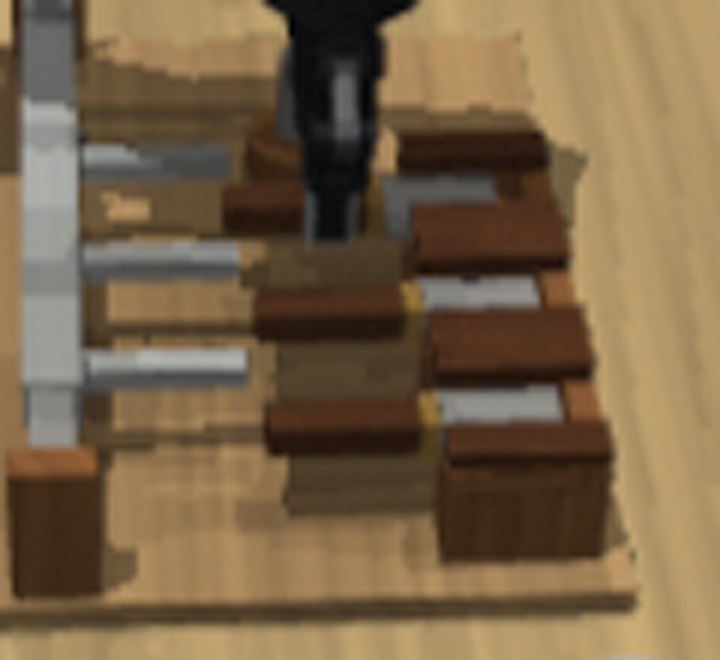

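Emit:
carry_out --pt "0.1 -0.01 0 0" --pt "0.1 -0.01 0 0" --pt "0.1 0 -0.01 0" --pt "0.05 0 -0.01 0" --pt "0.05 0 0 0" --pt "0.04 0 0 0" --pt "0 0 0 0" --pt "0 0 0 0"

```text
time_s: 43.5
tcp_pos: [0.6209, -0.0088, 0.0154]
eef_rot: [-0.0, 1.0, -0.006, -0.005]
wrist_force: [-14.7, -0.1, 10.7]
grip_width: 0.0167
```

```bash
python3 -c "
from h import *
pose();grab('side','s30'); crop('s30','s30a',290,190,410,300,6)"
```

```text
t 43.5 tcp [ 0.6209 -0.0088  0.0154] jawyaw -90.71 zax [-0.01  0.   -1.  ] F [-14.7  -0.1  10.7] w 0.0167 q6 1.38 cad [131.7  36.   15.4]
```

View pics/s30a.png

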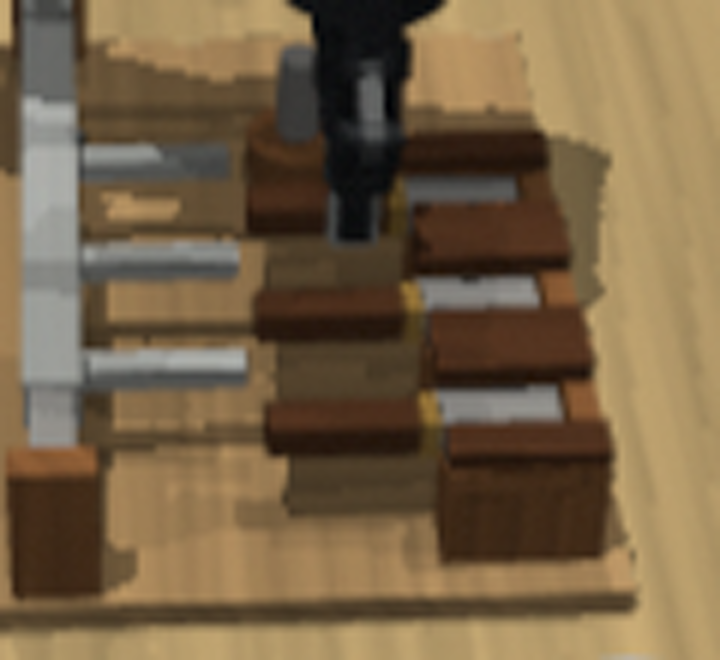

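Emit:
carry_out --pt "-0.05 0 0 0" --pt "0 0 0 0" --pt "0 0 0 0" --pt "0 0 0 0" --pt "0 0 0.4 0" --pt "0 0 0.8 0" --pt "0 0 0.9 0" --pt "0 0 0.9 0" --pt "-0.4 0.2 0 0.95" --pt "-0.4 0.2 0 0.95" --pt "-0.4 0.2 0 0.95" --pt "-0.4 0.2 0 0.95" --pt "-0.4 0.2 0 0.95" --pt "-0.4 0.2 0 0.95" --pt "-0.4 0.2 0 0.95" --pt "-0.4 0.2 0 0.95" --pt "-0.4 0.2 0 0.95" --pt "-0.4 0.2 0 0.95" --pt "-0.3 0 0 0.95" --pt "0 0 0 0.8" --gripper 0

```text
time_s: 45.55
tcp_pos: [0.4939, 0.0514, 0.1066]
eef_rot: [0.0, 0.71, 0.704, 0.0]
wrist_force: [0.1, -0.3, 0.6]
grip_width: 0.0428
```

Emit:
carry_out --pt "0 0 0 0" --pt "0 0 0 0" --gripper -1

```text
time_s: 45.75
tcp_pos: [0.4949, 0.0511, 0.1065]
eef_rot: [0.0, 0.713, 0.701, 0.0]
wrist_force: [-0.5, 0.6, -0.2]
grip_width: 0.0703
```

```bash
python3 -c "
from h import *
pose();grab('side','s31');grab('top','t31'); crop('s31','s31a',290,190,410,300,6);print(c2w((1,94.5,0)))
crop('t31','t31a',220,140,350,280,5)
d=np.load('pics/s31.npz')['d'];P=cloud('side',d)
c,s=np.cos(CAD[2]),np.sin(CAD[2]);dx=P[...,0]-CAD[0];dy=P[...,1]-CAD[1]
X=1000*(c*dx+s*dy);Y=1000*(-s*dx+c*dy);Z=P[...,2]*1000
for y in(-107,-37,33):
    m=(abs(Y-y)<7)&(X>60)&(X<150)&(Z>60)&(Z<78); print(y,'handle butt x',np.percentile(X[m],[1,50]).round(1),'top z',np.median(Z[m]).round(1),[np.median(Z[m&(abs(X-q)<8)]).round(1) for q in(95,120,140)])"
```

```text
t 45.8 tcp [0.4949 0.0511 0.1065] jawyaw -0.91 zax [ 0.001 -0.    -1.   ] F [-0.5  0.6 -0.2] w 0.0703 q6 -0.12 cad [  4.9  94.1 106.5]
[0.49097562 0.05147789 0.        ]
-107 handle butt x [ 85.8 116.9] top z 68.3 [np.float64(68.4), np.float64(68.5), np.float64(68.2)]
-37 handle butt x [ 87.7 117.5] top z 68.2 [np.float64(67.4), np.float64(68.2), np.float64(68.9)]
33 handle butt x [ 86.8 115.8] top z 68.3 [np.float64(68.3), np.float64(68.0), np.float64(68.2)]
```

View pics/s31a.png

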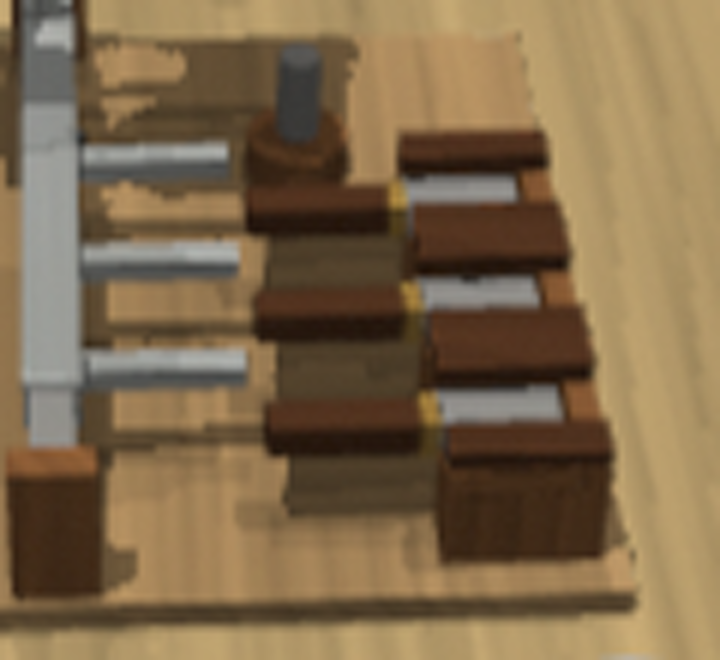

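View pics/t31a.png

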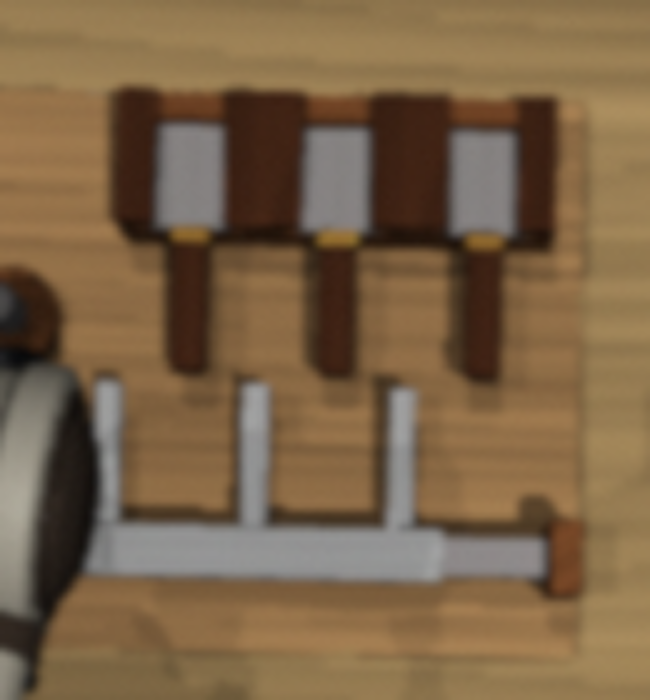

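Emit:
carry_out --pt "-0.13 0.01 -0.3 0" --pt "0 0 -0.7 0" --pt "0 0 -0.8 0" --pt "0 0 -0.7 0" --pt "0 0 -0.6 0" --pt "0 0 -0.45 0" --pt "0 0 0 0" --pt "0 0 0 0"

```text
time_s: 46.65
tcp_pos: [0.4905, 0.0514, -0.0007]
eef_rot: [-0.0, 0.712, 0.702, -0.0]
wrist_force: [0.2, -0.1, 0.0]
grip_width: 0.0857
```

```bash
python3 -c "
from h import *
pose();grab('side','s32'); crop('s32','s32a',265,165,345,235,9)"
```

```text
t 46.6 tcp [ 0.4905  0.0514 -0.0007] jawyaw -0.77 zax [-0.  0. -1.] F [ 0.2 -0.1  0. ] w 0.0857 q6 -0.13 cad [ 0.6 94.4 -0.7]
```

View pics/s32a.png

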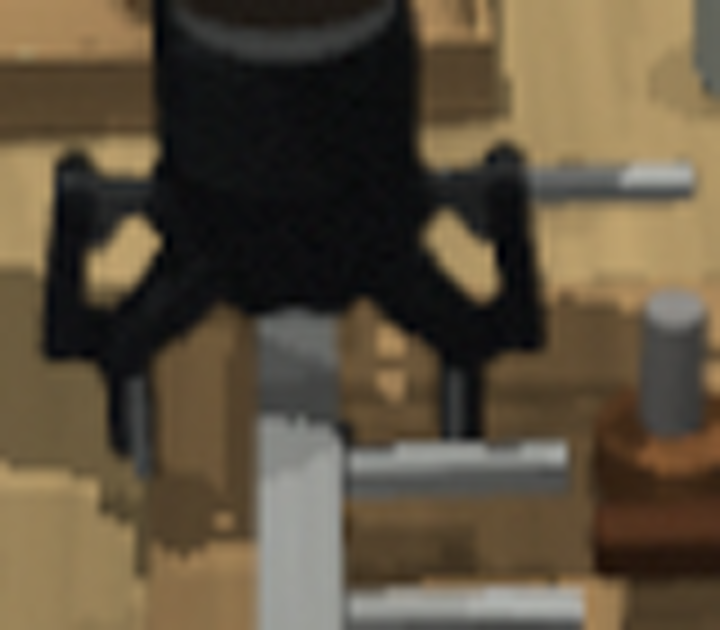

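Emit:
carry_out --pt "0 0 0 0" --pt "0 0 0 0" --pt "0 0 0 0" --pt "0 0 0 0" --pt "0 0 0 0" --pt "0 0 0 0" --pt "0 0 0 0" --pt "0 0 0 0" --gripper 1 --newtons 40

```text
time_s: 47.5
tcp_pos: [0.4912, 0.0513, 0.0]
eef_rot: [0.0, 0.712, 0.702, 0.0]
wrist_force: [-2.3, 0.0, 6.1]
grip_width: 0.0236
```

```bash
python3 -c "
from h import *
pose()"
```

```text
t 47.5 tcp [0.4912 0.0513 0.    ] jawyaw -0.76 zax [ 0.001 -0.    -1.   ] F [-2.3  0.   6.1] w 0.0236 q6 -0.13 cad [ 1.2 94.4  0. ]
```

Pinched flush; slide −y 36 mm.

Emit:
carry_out --pt "0 -0.1 0 0" --pt "0 -0.1 0 0" --pt "0 -0.1 0 0" --pt "0 -0.1 0 0" --pt "0 -0.1 0 0" --pt "0 -0.1 0 0" --pt "-0.01 -0.1 0 0" --pt "0 -0.1 0 0" --pt "0 -0.1 0 0" --pt "0 -0.1 0 0" --pt "0 -0.1 0 0" --pt "0 -0.1 0 0" --pt "0 0 0 0" --pt "0 0 0 0" --pt "0 0 0 0"

```text
time_s: 49.0
tcp_pos: [0.4906, 0.0153, 0.0]
eef_rot: [0.0, 0.712, 0.702, 0.0]
wrist_force: [-2.7, -0.6, 6.5]
grip_width: 0.0234
```

```bash
python3 -c "
from h import *
pose();grab('side','s33'); crop('s33','s33a',265,165,345,235,9)"
```

```text
t 49.0 tcp [0.4906 0.0153 0.    ] jawyaw -0.77 zax [ 0.001 -0.    -1.   ] F [-2.7 -0.6  6.5] w 0.0234 q6 -0.2 cad [ 1.1 58.3  0. ]
```

View pics/s33a.png

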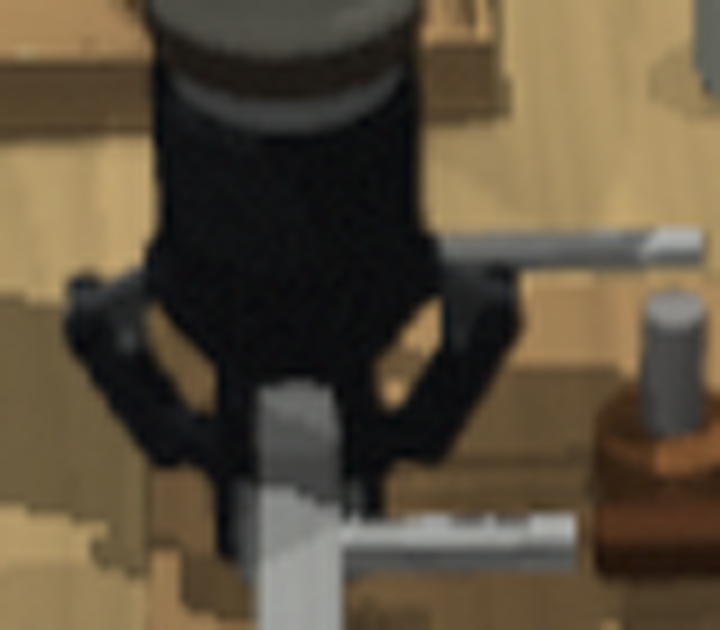

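Emit:
carry_out --pt "0 0 0 0" --pt "0 0 0 0" --pt "0 0 0 0" --pt "0 0 0 0" --pt "0 0 0 0" --pt "0 0 0.5 0" --pt "0 0 0.9 0" --pt "0 0 1 0" --pt "0 0 1 0" --pt "0 0 1 0" --pt "-0.9 0.3 0 0" --pt "-0.9 0.3 0 0" --pt "-0.9 0.3 0 0" --pt "-0.6 0.3 0 0" --pt "0 0 0 0" --pt "0 0 0 0" --gripper -1

```text
time_s: 50.65
tcp_pos: [0.3917, 0.0513, 0.1315]
eef_rot: [0.001, 0.712, 0.703, 0.0]
wrist_force: [0.2, 0.4, -0.2]
grip_width: 0.0852
```

```bash
python3 -c "
from h import *
pose();grab('side','s34');grab('top','t34'); crop('s34','s34a',265,165,345,235,9);print((proj('side',c2w((17,90,60)))-[265,165])*9); crop('t34','t34a',165,145,345,280,4.4)"
```

```text
t 50.6 tcp [0.3917 0.0513 0.1315] jawyaw -0.73 zax [ 0.001 -0.    -1.   ] F [ 0.2  0.4 -0.2] w 0.0852 q6 -0.17 cad [-98.3  93.  131.5]
[349.25326689 429.40510057]
```

View pics/s34a.png

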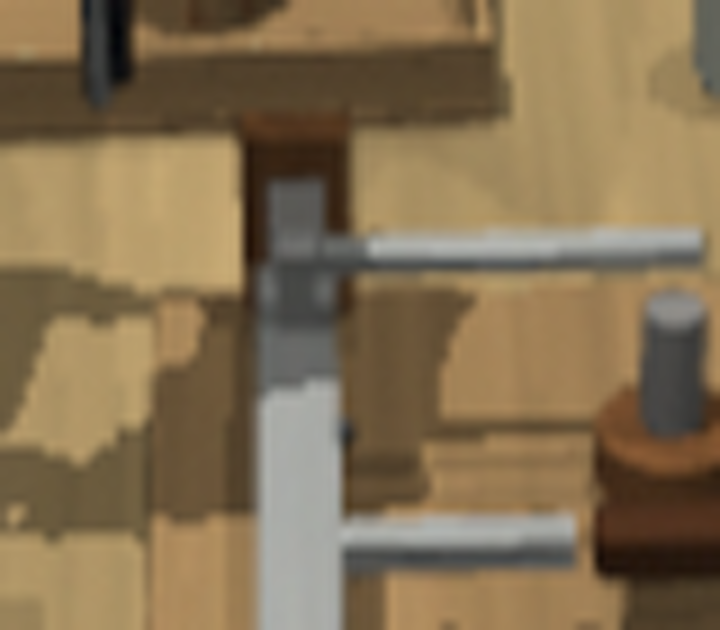

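View pics/t34.png

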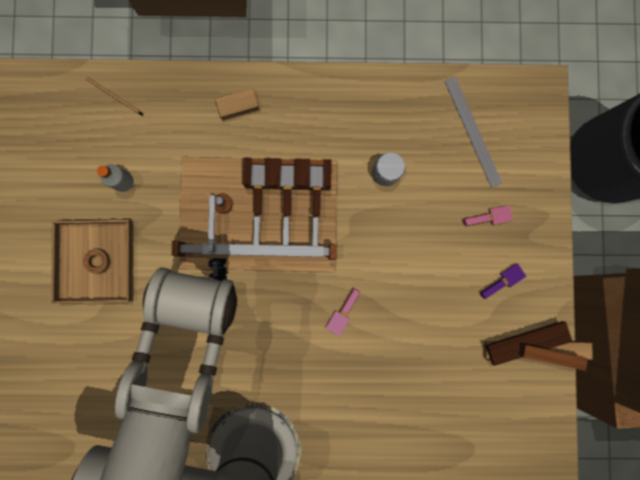

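View pics/s34.png

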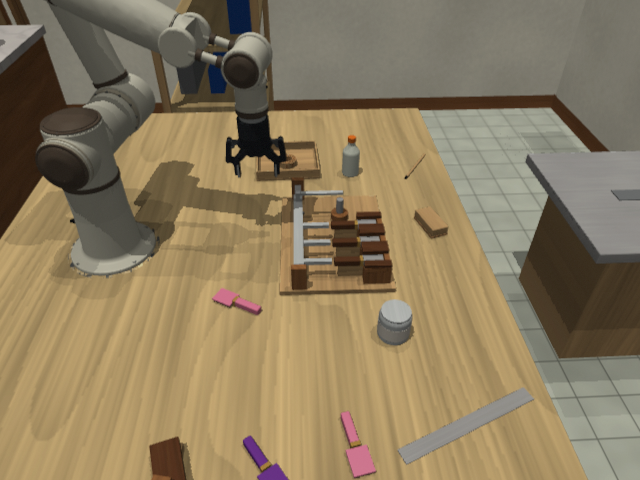

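```bash
python3 -c "
from h import *
a=cv2.imread('pics/s0.png');b=cv2.imread('pics/s34.png')
print(a[211:216,300:308].sum(2));print(b[211:216,300:308].sum(2))
for t in('t0','t34'):
    im=cv2.imread('pics/%s.png'%t);print(t)
crop('t0','c0',205,225,245,265,8);crop('t34','c1',205,225,245,265,8)
cv2.imwrite('pics/cc.png',np.hstack([cv2.imread('pics/c0.png'),cv2.imread('pics/c1.png')]))
for n,tg in(('top','t0'),('top','t34')):
    d=np.load('pics/%s.npz'%tg)['d'];P=cloud(n,d);
    c,s=np.cos(CAD[2]),np.sin(CAD[2]);dx=P[...,0]-CAD[0];dy=P[...,1]-CAD[1]
    X=1000*(c*dx+s*dy);Y=1000*(-s*dx+c*dy);Z=P[...,2]*1000
    m=(Z>55)&(Z<75)&(abs(X)<8)&(Y<0)&(Y>-146); 
    im=cv2.imread('pics/%s.png'%tg); 
    m=(X>30)&(X<70)&(Z>50)&(Z<75)
    for y0 in(35,-35,-105):
        q=Y[m&(abs(Y-y0)<15)];print(tg,y0,q.mean().round(2),len(q))
    q=Y[(X>40)&(X<110)&(Z>84)&(Z<104)&(abs(Y-140)<15)];print('arm',q.mean())
"
```

```text
[[491 478 391 231 226 244 239 252]
 [496 475 373 193 199 240 239 234]
 [492 475 366 144 183 245 240 235]
 [492 483 410 155 217 245 262 330]
 [493 493 450 183 213 218 253 356]]
[[502 489 397 240 231 248 245 240]
 [504 485 383 198 207 248 241 240]
 [505 485 376 144 188 249 246 240]
 [504 497 423 155 221 251 244 241]
 [505 504 462 186 221 224 219 210]]
t0
t34
t0 35 36.78 85
t0 -35 -32.16 84
t0 -105 -102.85 91
arm 138.76205489338744
t34 35 37.16 89
t34 -35 -32.07 81
t34 -105 -102.18 91
arm 138.94631929689155
```

View pics/cc.png

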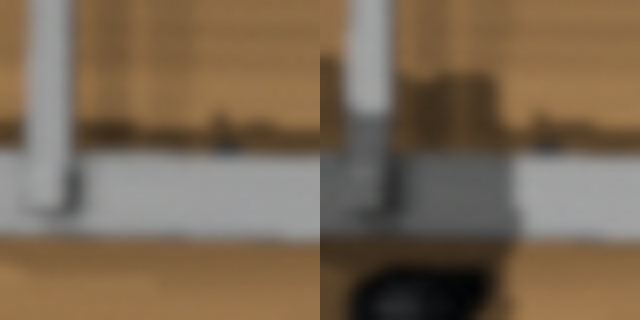

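```bash
python3 -c "
from h import *
print(arm.finish_job())"
```

```text
the job is handed in; nothing more can be done
None
```

The whole job was done in the order asked and handed in at about 51 s of robot time, with the gripper clear of everything.

- **Opening the keeper:** I pinched the button flush, slid the keeper 36 mm and saw the button come out through the other hole.
- **Roll:** Only one roll was on the spindle. I lifted it off and laid it flat in the tray.
- **Scrapers:** There were three dark-handled scrapers. Each was pushed blade first into its own slot until it met the stop (10–15 N), then let go. The pink and purple look-alikes were left alone.
- **Closing the keeper:** I pinched the button again and slid the keeper back 36 mm.

**Last checks:**
- The button's pixels match the first picture, so it is out through the first hole.
- The pickets and the arm are back within 1 mm of where they started.
- Before the keeper was closed, the handle ends measured 86–88 mm along caddy x (85 mm is fully home). The handle tops were level at about 68 mm. In the final pictures the scrapers look unchanged.
- The roll lies flat in the tray, and the glue bottle and tin look unmoved.

**What disagreed:**
- The real fingertips sit about 43 mm higher than the reported TCP. My first pinch closed on empty air above the sleeve, so I measured this offset in the side picture and allowed for it afterwards.
- The side and top cameras disagreed by 2–3 mm along y. That is within the slots' clearance.

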